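# Box up the full caddy and wedge the chest shut

## Task

One of the identical closed tin caddies is still full of sugar, the others are empty: tell it by its weight. Slide the wooden chest's lid back off its well, stand the full caddy upright in the well and all the empty ones upright on the floor of the steel tray. With the full caddy in, slide the dovetailed lid along its tapered ways over the well until it wedges tight; leave the sugar bowl, the vase and the saucers where they are.

Things in the scene. Friction and masses are not known exactly. Their poses are not given: they have to be found in the camera images.
- chest: fixed dark wooden chest, 310 (x) x 184 (y) mm, top at z = 118 mm. Origin: centre of its underside; x along its length, z up. -x half: solid flat deck at z = 118; +x half: open well. Along both long edges of the top runs a dovetail way, up to z = 141 mm, its inner face leaning 25 degrees inward; the two converge towards +x, 60 mm per metre each.
- chest_well (a point): centre of the well's floor: chest x = 83, y = 0, z = 8 mm. The well measures 116 (x) x 104 (y) mm, 110 mm deep, open at the top until the lid is slid over it.
- chest_wedge (a point): on the deck's level (z = 118 mm) at chest x = 82, y = 0: where the lid's centre is when the ways first grip it on both sides and it covers the well. There is no other stop: a push of some 10 N towards chest +x wedges it tight there, give or take a millimetre or two; it then stays.
- lid_mid (a point): light wooden sliding lid, a 14 mm plate, 146 mm long (x), dovetailed edges, 133 mm wide at its -x end, 115 at its +x end, 0.2 kg. Square brass knob 24 x 24 x 34 mm tall on its middle. This point: on the knob's axis, 24 mm above the lid's underside. Axes as the chest's. It starts in the ways, not wedged, half over the well.
- tray: fixed low steel tray, 272 (x) x 252 (y) mm outside, walls 6 mm thick and 14 mm tall, floor 6 mm thick. Origin: centre of its underside, z up.
- caddy_a_mid (a point): closed tin caddy, green with a brass band, all alike: 64 x 64 x 66 mm, a square wooden knob 22 x 22 x 34 mm tall on its middle, sides parallel (100 mm tall in all). May be absent. Empty about 0.1 kg, full about 0.40 kg. This point: on its axis, 50 mm above its underside; z up.
- caddy_b_mid (a point): closed tin caddy, green with a brass band, all alike: 64 x 64 x 66 mm, a square wooden knob 22 x 22 x 34 mm tall on its middle, sides parallel (100 mm tall in all). May be absent. Empty about 0.1 kg, full about 0.40 kg. This point: on its axis, 50 mm above its underside; z up.
- caddy_c_mid (a point): closed tin caddy, green with a brass band, all alike: 64 x 64 x 66 mm, a square wooden knob 22 x 22 x 34 mm tall on its middle, sides parallel (100 mm tall in all). May be absent. Empty about 0.1 kg, full about 0.40 kg. This point: on its axis, 50 mm above its underside; z up.
- caddy_d_mid (a point): closed tin caddy, green with a brass band, all alike: 64 x 64 x 66 mm, a square wooden knob 22 x 22 x 34 mm tall on its middle, sides parallel (100 mm tall in all). May be absent. Empty about 0.1 kg, full about 0.40 kg. This point: on its axis, 50 mm above its underside; z up.
- caddy_e_mid (a point): closed tin caddy, green with a brass band, all alike: 64 x 64 x 66 mm, a square wooden knob 22 x 22 x 34 mm tall on its middle, sides parallel (100 mm tall in all). May be absent. Empty about 0.1 kg, full about 0.40 kg. This point: on its axis, 50 mm above its underside; z up.
- caddy_f_mid (a point): closed tin caddy, green with a brass band, all alike: 64 x 64 x 66 mm, a square wooden knob 22 x 22 x 34 mm tall on its middle, sides parallel (100 mm tall in all). May be absent. Empty about 0.1 kg, full about 0.40 kg. This point: on its axis, 50 mm above its underside; z up.
- caddy_g_mid (a point): closed tin caddy, green with a brass band, all alike: 64 x 64 x 66 mm, a square wooden knob 22 x 22 x 34 mm tall on its middle, sides parallel (100 mm tall in all). May be absent. Empty about 0.1 kg, full about 0.40 kg. This point: on its axis, 50 mm above its underside; z up.
- sugar_bowl: bystander: blue ceramic sugar bowl, screw lid on, 96 mm across, 94 mm tall; origin at its underside's centre
- saucers: bystander: stack of four white saucers, 120 mm across, 35 mm tall; origin at its underside's centre
- vase: bystander: short green glass vase, 76 mm across, 120 mm tall; origin at its underside's centre

How it is judged:
By the outcome, as a careful person would: the job done as asked, in the order asked, and still so for the second after the job is handed in, with the robot touching nothing.
Of caddy_a, caddy_d only 1 to 1 are there at a start; the rules pass over those that are not, and their reading is None.
Of caddy_b, caddy_e, caddy_g only 2 to 3 are there at a start; the rules pass over those that are not, and their reading is None.
Of caddy_c, caddy_f only 1 to 1 are there at a start; the rules pass over those that are not, and their reading is None.
At some moment in a run one of caddy_a, caddy_b, caddy_c, caddy_d, caddy_e, caddy_f, caddy_g may be knocked a few centimetres aside while the robot is not near it.
It also fails if it takes over 210 s, if anything falls off the work surface, if the arm or the gripper's body presses on something with over 40 N, if the wrist force passes 120 N, or if a joint passes its speed limit or range.

## Robot

A 6-joint arm with a two-finger parallel gripper is mounted at the origin on the work surface. World frame = base frame: x ahead of the robot, y to its left, z up, the work surface at z = 0. Lengths are in mm, angles in rad, forces in N, time in s.
With the tool pointing down it reaches from about 350 to 875 mm from the base axis. Payload 4.2 kg.
Tool frame: the origin (TCP) lies midway between the tips of the shut fingers; the grasp point (between the pads) lies 19 mm behind it; z points along the fingers, y is the direction in which the jaws open and shut (so a half turn about z gives the same grasp; the last joint's range is limited). The gripper opens to 85 mm and grips with 20 to 120 N. Pads are 22 mm wide; open, the fingers measure 114 mm over their backs; the gripper's body (76 mm by 85 mm) begins 54 mm behind the grasp point. The pads swing forward as they close: fully open they stand 13 mm farther back than shut.
Start: joints at [-1.031, 0.385, 0.008, 0, -1.194, -0.259], TCP at [173.219, -600.495, 231.312] pointing down, gripper open.
Joint ranges: [-3.14, 3.14], [-1.21, 2.06], [-1.07, 1.41], [-3.16, 2.05], [-2.99, -0.16], [-3.1, 3.1]. Speed limits (rad/s): [2.79, 2.79, 3.14, 3.14, 3.14, 3.14].

## Interface

Orientations are given as a unit quaternion [x, y, z, w].
In Python, from bench import readout, optics, workorder, nets gives the robot as it stands. The module is installed in compiled form; this text tells all that it offers.
- The arm moves only by the tool move_arm, never from a script. Its argument "steps" is a list of rows, each a list of 7 numbers: the opening, from -1 (shut) to 1 (fully open), so that 0 is half open, then the shift along the world's x, y, z in mm, then the turn, a rotation vector about the world's x, y, z in rad. In form: [[gripper, tx, ty, tz, wx, wy, wz], ...]. A call has 1 to 5 rows; each row is the pose to reach, as a shift and turn from the pose commanded when the call began; what a row does not reach only later rows make up. A row lasts 1/12 s, in which the tool goes at most 41.7 mm and 7.16 degrees, less where a joint would pass 70% of its speed; a pose out of reach is approached as far as the arm can. A call with a gripper value outside its range is refused whole. The fingers move at their own pace and stop on an object; the grip force is fixed at half the most. Time passes only in rows, so rows that repeat a pose let the fingers close. It gives the time, the measured TCP pose, the force and the opening at its end, in the units of the state.
- readout.read_state(): the state, without advancing time (a new reading comes with each control period).
- optics.get_image(name): name is "side" or "top" or "wrist"; returns a dict with "frame" (480x640x3 uint8, blue, green, red), "fx", "fy", "cx", "cy" (pixels), "rvec" (rotation vector, rad) and "tvec" (3), from world to camera coordinates, as OpenCV has them. Camera axes: x right, y down, z forward; pixel columns grow to the right and rows downward; lengths in mm; the calibration is good to about 2 mm. A picture is of the moment at which its call begins. There is no depth.
- workorder.job_done(): hands the job in, once; it reports no verdict.
Trained networks look in a picture, given as the dict that the camera call returned (one of the last four; its "shot" number tells which), for a name from the list of things; names that differ only in an ending like _2 or _b are one class to them, and where a whole thing is asked for, a point or a joint stands for the part that bears it (a point fixed in the world has none). Each returns a list of dicts, best first, with "conf" (0 to 1); they miss things now and then, are a little off and sometimes report something else, mostly with a low value. They report only what shows in the picture. A call takes as long as a camera call.
- nets.silhouettes(name, picture): "region" (480x640 bool, what is visible of it) and "extent" ([left, top, right, bottom] in pixels, round what is visible of it).
- nets.tip_of(name, picture): "uv" ([column, row] in pixels: a listed point, or the origin of a listed thing).
The state is a dict: "clock": time; "joints": joint angles; "joint_vel": joint speeds; "joint_efforts": joint torques, N m; "position": TCP position; "ee_rot": TCP orientation; "contact_force": force on the tool from outside, world axes, zero at the start; "wrist_torque": the same for the moment, N m; "gripper_width": finger opening in mm.
Only numpy, scipy, OpenCV 4.12 (cv2) and the standard library are available. Lean on these libraries where they do the work, as an engineer would, in place of code of your own. Each camera call takes 0.05 s, during which the arm holds its last target.

## Working session

There is one attempt and no reset: what is moved stays moved. The work goes in short steps, Python scripts to look and compute and a tool call to move; the robot and the scene stay as the last step left them, time stands still between calls to the robot, and variables do not carry over. Pictures are saved under pics/ and viewed, and the job is handed in when it is done.

Besides the shell and the picture viewer there is one more tool, called after "Call:" as name(argument=value, ...), one argument or row to a line, values as JSON. move_arm: Moves the arm, as the interface text tells. Its arguments: {"type":"object","properties":{"steps":{"type":"array","items":{"type":"array","items":{"type":"number"}}}},"required":["steps"]}

```bash
mkdir -p pics
cat > h.py <<'E'
import numpy as np, cv2
from bench import readout, optics, workorder, nets
def ray(p,uv):
    K=np.array([[p['fx'],0,p['cx']],[0,p['fy'],p['cy']],[0,0,1.]])
    R=cv2.Rodrigues(np.array(p['rvec'],float))[0]; t=np.array(p['tvec'],float).ravel()
    d=R.T@np.linalg.inv(K)@np.array([uv[0],uv[1],1.]); c=-R.T@t
    return c,d
def atz(p,uv,z):
    c,d=ray(p,uv); return c+d*(z-c[2])/d[2]
def proj(p,X):
    K=np.array([[p['fx'],0,p['cx']],[0,p['fy'],p['cy']],[0,0,1.]])
    return cv2.projectPoints(np.array(X,float).reshape(-1,3),np.array(p['rvec'],float),np.array(p['tvec'],float),K,None)[0].reshape(-1,2)
E
python3 - <<'E'
from h import *
s=readout.read_state();print(s)
for n in ['top','side','wrist']:
    p=optics.get_image(n);cv2.imwrite(f'pics/{n}0.png',p['frame'])
    print(n,ray(p,(320,240)))
    for k in ['caddy_a_mid','chest','tray','lid_mid','chest_well','chest_wedge','vase','sugar_bowl','saucers']:
        z={'caddy_a_mid':50,'lid_mid':142,'chest_well':8,'chest_wedge':118}.get(k,0)
        for r in nets.tip_of(k,p):
            if r['conf']>.2: print(k,round(r['conf'],2),np.round(r['uv']),np.round(atz(p,r['uv'],z)))
E
```

```text
{'clock': 0.0, 'joints': array([-1.03143392e+00,  3.85565828e-01,  6.62658365e-03, -5.26752415e-04,
       -1.19403403e+00, -2.58584536e-01]), 'joint_vel': array([-1.57236264e-03,  9.45942242e-04, -6.08270018e-05, -4.82856526e-04,
        6.34573525e-04,  2.13533881e-04]), 'joint_efforts': array([-7.50273239e-05, -3.92287409e+01,  1.88397914e+01,  4.18631360e+00,
       -4.64227822e-03, -3.40176463e-06]), 'position': array([ 173.03731763, -599.94753832,  230.21218926]), 'ee_rot': array([-1.39831935e-01,  9.90174624e-01,  1.09808089e-03, -1.97270385e-04]), 'contact_force': array([ 0.22893871, -0.04997411, -0.29417328]), 'wrist_torque': array([ 0.03845491, -0.03863546, -0.0120052 ]), 'gripper_width': 85.38402831434537}
top (array([ 410.46141108,   11.1499967 , 1066.60743511]), array([ 0.22254272, -0.00974986, -0.97499123]))
chest 0.58 [469. 319.] [ 484. -311.    0.]
tray 0.82 [169. 322.] [478. 316.   0.]
lid_mid 0.66 [488. 302.] [ 505. -305.  142.]
chest_well 0.68 [460. 279.] [ 567. -296.    8.]
chest_wedge 0.75 [478. 271.] [ 566. -298.  118.]
vase 0.72 [316. 176.] [800.  10.   0.]
sugar_bowl 0.75 [407. 191.] [ 765. -193.    0.]
saucers 0.66 [233. 190.] [767. 193.   0.]
side (array([147.22723421, 906.54518642, 689.73930324]), array([ 0.39230073, -0.77726106, -0.49190425]))
caddy_a_mid 0.47 [364. 262.] [533. -59.  50.]
chest 0.65 [420. 237.] [ 487. -301.    0.]
tray 0.58 [300. 408.] [482. 316.   0.]
lid_mid 0.95 [417. 182.] [ 506. -302.  142.]
chest_wedge 0.57 [390. 184.] [ 575. -312.  118.]
vase 0.7 [243. 270.] [789.  10.   0.]
sugar_bowl 0.96 [298. 229.] [ 770. -208.    0.]
saucers 0.82 [201. 318.] [766. 195.   0.]
wrist (array([ 106.15745947, -620.70176346,  375.1640551 ]), array([ 0.25446397,  0.07114543, -0.9645367 ]))
```

View pics/top0.png

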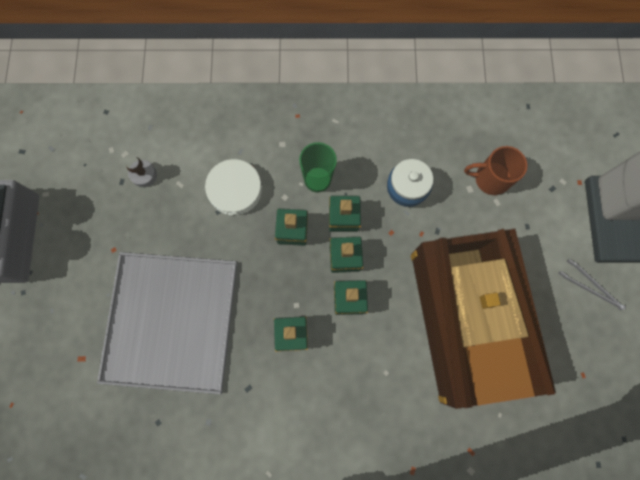

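View pics/side0.png

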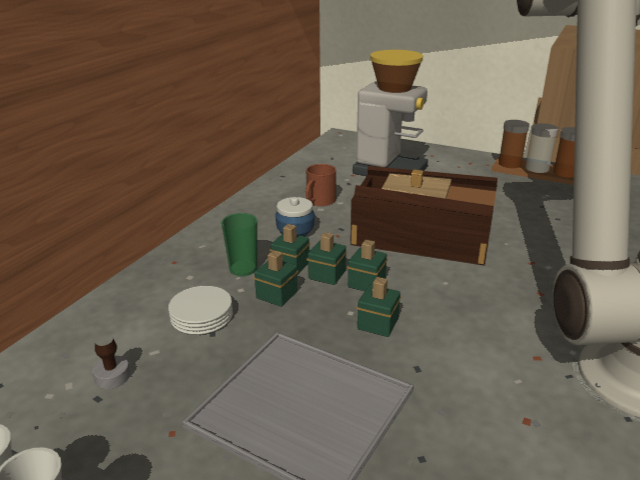

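View pics/wrist0.png

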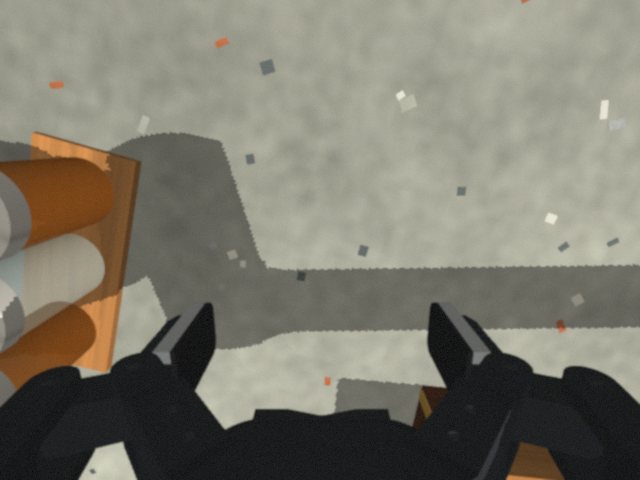

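The top view shows five caddies at about (345,212), (346,253), (351,297), (292,226) and (290,333). The tray is on the left at (169,322) and the chest on the right at (485,320), with the lid knob at (490,300). Next I'll refine these positions.

Run:
```python
from h import *
p=optics.get_image('top');f=p['frame']
cv2.imwrite('pics/t_ch.png',cv2.resize(f[220:420,400:570],None,fx=3,fy=3,interpolation=cv2.INTER_CUBIC)[:600])
cv2.imwrite('pics/t_ca.png',cv2.resize(f[190:360,265:385],None,fx=3.5,fy=3.5,interpolation=cv2.INTER_CUBIC)[:600])
for k in ['caddy_a_mid','chest','tray','lid_mid']:
    for r in nets.silhouettes(k,p): print(k,round(r['conf'],2),np.round(r['extent']), r['region'].sum(), cv2.minAreaRect(np.argwhere(r['region'])[:,::-1].astype(np.float32)))
# knobs
hsv=cv2.cvtColor(f,cv2.COLOR_BGR2HSV)
for (u,v) in [(345,207),(347,250),(352,295),(290,219),(289,333),(490,300)]: print(hsv[v,u], f[v,u])
```

```text
caddy_a_mid 0.29 [409. 226. 556. 412.] 13701 ((481.59832763671875, 318.959228515625), (174.63255310058594, 115.13478088378906), 78.76823425292969)
chest 0.83 [412. 227. 559. 410.] 14071 ((482.0298156738281, 318.5050048828125), (175.66629028320312, 116.76011657714844), 79.00749206542969)
tray 0.63 [102. 248. 240. 394.] 16050 ((167.054443359375, 321.9554748535156), (126.27021789550781, 135.02655029296875), 5.710593223571777)
lid_mid 0.81 [452. 259. 525. 348.] 4829 ((488.3648986816406, 301.68914794921875), (80.39109802246094, 64.60880279541016), 80.53767395019531)
[ 19 113 147] [ 82 124 147]
[ 20 113 145] [ 81 123 145]
[ 19 114 146] [ 81 123 146]
[ 19 111 145] [ 82 122 145]
[ 20 112 144] [ 81 122 144]
[ 20 174 160] [ 51 123 160]
```

View pics/t_ch.png

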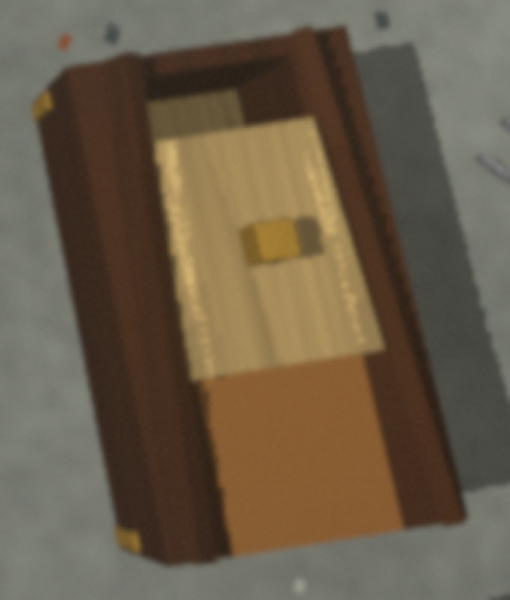

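View pics/t_ca.png

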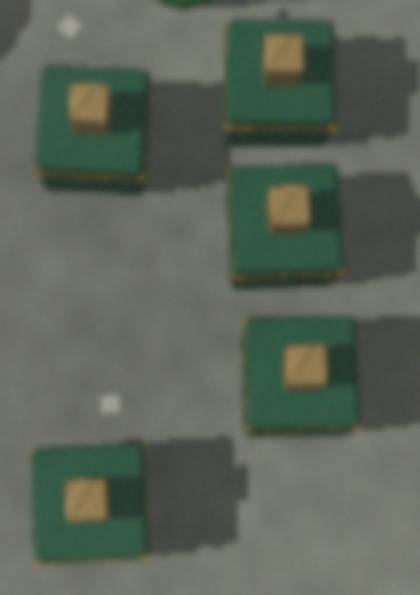

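```bash
cat >> h.py <<'E'
def knobs(p,z=100,lo=(14,80,110),hi=(25,135,175)):
    f=cv2.resize(p['frame'],None,fx=4,fy=4,interpolation=cv2.INTER_CUBIC)
    m=cv2.inRange(cv2.cvtColor(f,cv2.COLOR_BGR2HSV),lo,hi)
    n,l,s,c=cv2.connectedComponentsWithStats(m)
    out=[]
    for i in range(1,n):
        if 800<s[i,4]<3500:
            pts=np.argwhere(l==i)[:,::-1].astype(np.float32)
            b=cv2.boxPoints(cv2.minAreaRect(pts))
            q=((c[i]+.5)/4-.5)
            B=np.array([atz(p,(x/4-.4,y/4-.4),z)[:2] for x,y in b]); e=[B[1]-B[0],B[2]-B[1]]
            a=np.degrees(np.arctan2(e[0][1],e[0][0]))%90
            out.append((q.round(1),int(s[i,4]),atz(p,q,z)[:2].round(1),a.round(1),np.round([np.linalg.norm(v) for v in e])))
    return out
E
python3 - <<'E'
from h import *
p=optics.get_image('top')
for k in knobs(p): print(k)
c=[(345,28),(465,518),(72,68),(168,563)]
P=[atz(p,(400+x/3,220+y/3),141)[:2] for x,y in c]
P=np.array(P);print(P.round(1),P.mean(0))
for a,b in((1,0),(3,2)):
    d=P[a]-P[b]; d=-d; print(np.linalg.norm(d),np.degrees(np.arctan2(d[1],d[0])))
print([np.linalg.norm(P[0]-P[2]),np.linalg.norm(P[1]-P[3])])
k=atz(p,(400+278/3,220+240/3),166);print('lidknob',k)
E
```

```text
(array([345.4, 204.9]), 1697, array([703.1, -49.5]), np.float64(90.0), array([22., 21.]))
(array([289.8, 219. ]), 1668, array([673.8,  61.4]), np.float64(86.9), array([21., 21.]))
(array([347. , 248.3]), 1845, array([614.4, -51.4]), np.float64(0.0), array([23., 22.]))
(array([351.7, 293.9]), 1976, array([524.9, -59.1]), np.float64(0.1), array([23., 21.]))
(array([289.1, 332.5]), 1940, array([452. ,  60.2]), np.float64(0.1), array([21., 21.]))
(array([505.6, 400.3]), 1045, array([ 330.5, -337.5]), np.float64(8.7), array([105.,   2.]))
[[ 642.6 -366.5]
 [ 346.8 -410.4]
 [ 616.7 -193.5]
 [ 321.4 -235.1]] [ 481.860659  -301.3848087]
298.9535527771193 8.439170546699241
298.20103450824473 8.019113590266581
[np.float64(174.8914328591689), np.float64(177.07834615010447)]
lidknob [ 506.56356933 -305.09917973  166.        ]
```

Call:
move_arm(
  steps=[
    [0.1,40,35,0,0,0,-0.03],
    [0.1,75,66,0,0,0,-0.06],
    [0.1,110,97,0,0,0,-0.09],
    [0.1,140,124,0,0,0,-0.12],
    [0.1,170,150,0,0,0,-0.128],
  ],
)

```text
clock: 2.22
position: [330.4, -461.2, 231.5]
ee_rot: [-0.076, 0.997, -0.0, 0.0]
contact_force: [-0.2, 0.3, 0.6]
gripper_width: 47.2
```

Call:
move_arm(
  steps=[
    [0.1,30,27,0,0,0,0],
    [0.1,60,54,0,0,0,0],
    [0.1,90,81,0,0,0,0],
    [0.1,120,108,0,0,0,0],
    [0.1,130,118,0,0,0,0],
  ],
)

```text
clock: 2.63
position: [462.7, -341.8, 231.4]
ee_rot: [-0.078, 0.997, -0.0, 0.001]
contact_force: [-0.6, -0.1, -0.1]
gripper_width: 46.7
```

```bash
cat >> h.py <<'E'
def st():
    s=readout.read_state(); q=s['ee_rot']; from scipy.spatial.transform import Rotation as R
    m=R.from_quat(q).as_matrix()
    print('t',round(s['clock'],2),'pos',s['position'].round(1),'jaw',np.degrees(np.arctan2(m[1,1],m[0,1])).round(1),'z',m[:,2].round(3),'F',s['contact_force'].round(2),'w',round(s['gripper_width'],1))
E
python3 - <<'E'
from h import *
st()
p=optics.get_image('wrist');cv2.imwrite('pics/w1.png',p['frame'])
for k,z in [('lid_mid',142),('chest_well',8),('chest_wedge',118)]:
  for r in nets.tip_of(k,p): print(k,round(r['conf'],2),np.round(r['uv']),np.round(atz(p,r['uv'],z)))
E
```

```text
t 2.63 pos [ 462.7 -341.8  231.4] jaw 99.0 z [ 0.001 -0.    -1.   ] F [-0.61 -0.14 -0.08] w 46.7
lid_mid 0.94 [362. 315.] [ 507. -306.  142.]
lid_mid 0.34 [589. 324.] [ 489. -143.  142.]
```

View pics/w1.png

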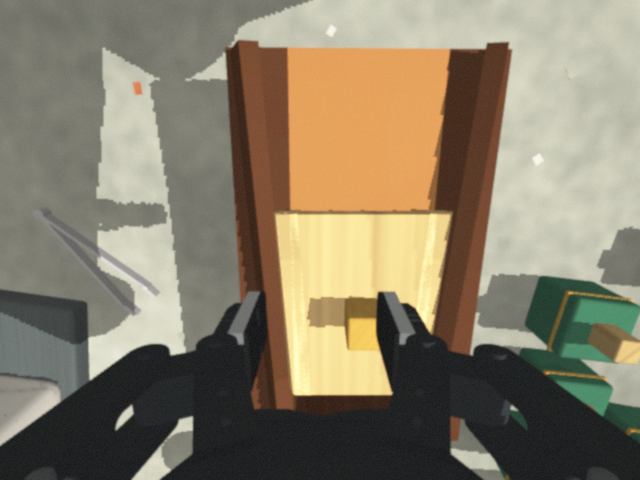

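The wrist view shows the lid lying in its ways, with the knob at (362,325) and the deck's -x edge running (288,49)–(450,49). The measured lid centre of (507,-306) agrees with the top view.

Run:
```python
from h import *
p=optics.get_image('wrist'); st()
cv2.imwrite('pics/w2.png',p['frame'])
for r in nets.tip_of('lid_mid',p): print(round(r['conf'],2),np.round(r['uv']),np.round(atz(p,r['uv'],142)))
```

```text
t 2.88 pos [ 458.7 -345.1  231.3] jaw 98.7 z [-0.  0. -1.] F [ 0.39 -0.12 -0.15] w 47.0
0.59 [362. 321.] [ 509. -307.  142.]
```

Call:
move_arm(
  steps=[
    [0.1,30,24,0,0,0,-0.01],
    [0.1,34,27,-30,0,0,-0.014],
    [0.1,34,27,-60,0,0,-0.014],
    [0.1,34,27,-80,0,0,-0.014],
    [0.1,34,27,-80,0,0,-0.014],
  ],
)

```text
clock: 3.35
position: [489.6, -317.3, 146.5]
ee_rot: [-0.068, 0.998, 0.002, -0.004]
contact_force: [-1.0, 0.2, -0.3]
gripper_width: 47.0
```

Run:
```python
from h import *
st()
p=optics.get_image('wrist'); st()
cv2.imwrite('pics/w3.png',p['frame'])
```

```text
t 3.35 pos [ 489.6 -317.3  146.5] jaw 97.8 z [-0.009  0.004 -1.   ] F [-0.96  0.18 -0.29] w 47.0
t 3.4 pos [ 491.2 -318.2  149.3] jaw 97.8 z [-0.005  0.002 -1.   ] F [ 0.08 -0.5   0.89] w 47.1
```

View pics/w3.png

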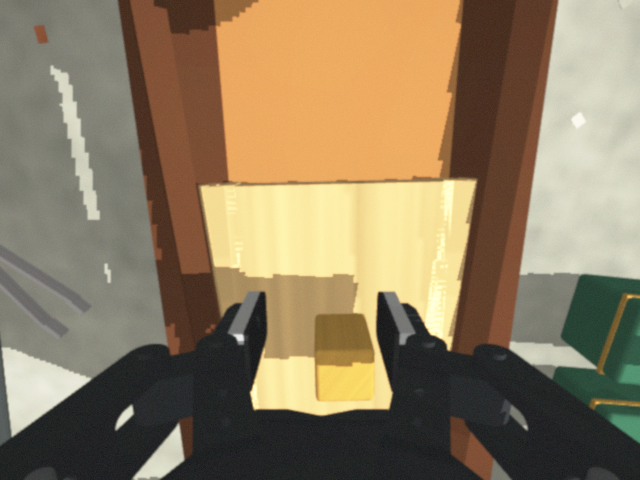

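The knob at (343,355) lies between the fingers, and a little more +x is needed to centre it.

Call:
move_arm(
  steps=[
    [0.1,8,6,0,0,0,0],
    [0.1,16,12,0,0,0,0],
    [0.1,16,12,-5,0,0,0],
    [0.1,16,12,-10,0,0,0],
    [0.1,16,12,-10,0,0,0],
  ],
)

```text
clock: 3.82
position: [509.1, -305.1, 140.7]
ee_rot: [-0.069, 0.998, 0.0, -0.0]
contact_force: [-0.4, 1.3, -0.9]
gripper_width: 46.8
```

Call:
move_arm(
  steps=[
    [-1,0,0,0,0,0,0],
    [-1,0,0,0,0,0,0],
    [-1,0,0,0,0,0,0],
    [-1,0,0,0,0,0,0],
    [-1,0,0,0,0,0,0],
  ],
)

```text
clock: 4.23
position: [509.5, -305.7, 141.7]
ee_rot: [-0.069, 0.998, -0.0, 0.0]
contact_force: [0.3, -0.7, 1.1]
gripper_width: 22.8
```

Run:
```python
from h import *
p=optics.get_image('wrist'); st()
cv2.imwrite('pics/w4.png',p['frame'])
```

```text
t 4.28 pos [ 509.5 -305.7  141.7] jaw 97.9 z [ 0.001 -0.    -1.   ] F [ 0.38 -0.67  2.09] w 22.9
```

View pics/w4.png

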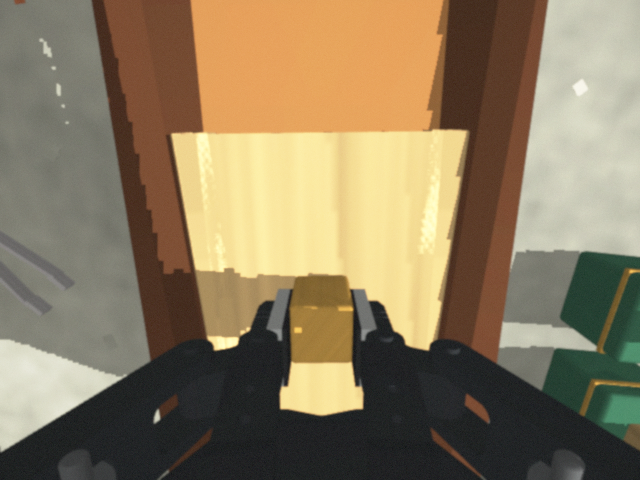

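Call:
move_arm(
  steps=[
    [-1,-8,-1.2,0,0,0,0],
    [-1,-18,-2.6,0,0,0,0],
    [-1,-28,-4,0,0,0,0],
    [-1,-38,-5.5,0,0,0,0],
    [-1,-42,-6.1,0,0,0,0],
  ],
)

```text
clock: 4.7
position: [465.7, -311.9, 141.7]
ee_rot: [-0.069, 0.998, 0.0, 0.0]
contact_force: [1.1, -0.6, 2.7]
gripper_width: 22.8
```

Call:
move_arm(
  steps=[
    [-1,-12,-1.7,0,0,0,0],
    [-1,-24,-3.5,0,0,0,0],
    [-1,-36,-5.2,0,0,0,0],
    [-1,-42,-6.1,0,0,0,0],
    [-1,-42,-6.1,0,0,0,0],
  ],
)

```text
clock: 5.12
position: [422.9, -318.0, 141.6]
ee_rot: [-0.069, 0.998, 0.0, -0.001]
contact_force: [-2.5, -1.4, 6.5]
gripper_width: 23.1
```

Call:
move_arm(
  steps=[
    [0.1,0,0,0,0,0,0],
    [0.1,0,0,0,0,0,0],
    [0.1,0,0,0,0,0,0],
    [0.1,0,0,40,0,0,0],
    [0.1,0,0,80,0,0,0],
  ],
)

```text
clock: 5.53
position: [423.7, -316.9, 219.2]
ee_rot: [-0.069, 0.998, 0.002, -0.004]
contact_force: [1.4, -0.2, -0.2]
gripper_width: 46.9
```

Run:
```python
from h import *
st()
p=optics.get_image('top');
cv2.imwrite('pics/t5.png',p['frame']); st()
for k,z in [('lid_mid',142),('chest_well',8),('chest_wedge',118),('chest',0)]:
  for r in nets.tip_of(k,p): print(k,round(r['conf'],2),np.round(r['uv']),np.round(atz(p,r['uv'],z)))
for k in knobs(p): print(k)
```

```text
t 5.53 pos [ 423.7 -316.9  219.2] jaw 98.0 z [-0.008  0.003 -1.   ] F [ 1.44 -0.23 -0.24] w 46.9
t 5.58 pos [ 428.7 -320.2  230.2] jaw 98.1 z [ 0.009 -0.008 -1.   ] F [ 2.67 -1.74  7.5 ] w 47.4
(array([345.4, 204.8]), 1607, array([703.3, -49.3]), np.float64(90.0), array([21., 20.]))
(array([289.8, 218.9]), 1594, array([674. ,  61.4]), np.float64(87.7), array([21., 20.]))
(array([347. , 248.2]), 1754, array([614.6, -51.4]), np.float64(0.0), array([22., 21.]))
(array([351.7, 293.9]), 1852, array([525. , -59.1]), np.float64(0.1), array([22., 20.]))
(array([289. , 332.5]), 1859, array([452. ,  60.4]), np.float64(0.1), array([20., 20.]))
```

View pics/t5.png

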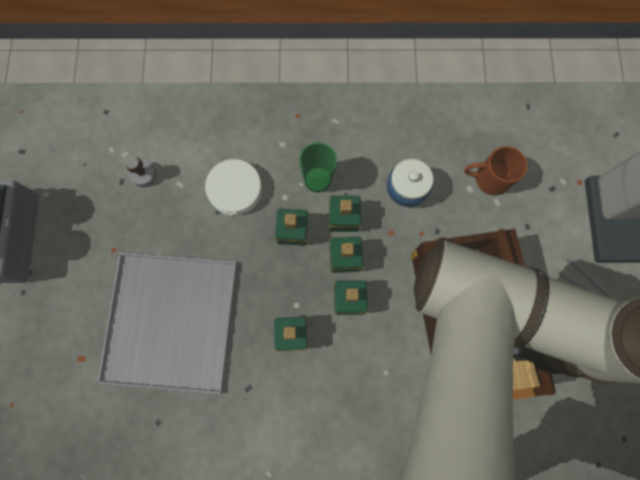

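Call:
move_arm(
  steps=[
    [0.1,11,30,5,0,0,-0.03],
    [0.1,22,60,5,0,0,-0.06],
    [0.1,33,90,5,0,0,-0.09],
    [0.1,44,120,5,0,0,-0.12],
    [0.1,52,140,5,0,0,-0.14],
  ],
)

```text
clock: 6.2
position: [476.9, -175.5, 224.4]
ee_rot: [0.001, 1.0, 0.0, -0.002]
contact_force: [-0.8, -0.3, 0.2]
gripper_width: 47.0
```

Call:
move_arm(
  steps=[
    [0.1,11,30,0,0,0,0],
    [0.1,22,60,-15,0,0,0],
    [0.1,33,90,-35,0,0,0],
    [0.1,38,110,-60,0,0,0],
    [0.1,40,112,-60,0,0,0],
  ],
)

```text
clock: 6.62
position: [514.0, -63.0, 159.8]
ee_rot: [-0.001, 1.0, -0.0, -0.006]
contact_force: [-0.6, 0.1, 0.3]
gripper_width: 46.7
```

Run:
```python
from h import *
st()
p=optics.get_image('wrist')
cv2.imwrite('pics/w6.png',p['frame']); st()
for r in nets.tip_of('caddy_a_mid',p): print(round(r['conf'],2),np.round(r['uv']),np.round(atz(p,r['uv'],50)))
```

```text
t 6.62 pos [514.  -63.  159.8] jaw 90.1 z [-0.013 -0.    -1.   ] F [-0.65  0.14  0.3 ] w 46.7
t 6.67 pos [515.4 -64.2 162.1] jaw 90.1 z [-0.009 -0.001 -1.   ] F [0.75 0.19 0.54] w 47.1
```

View pics/w6.png

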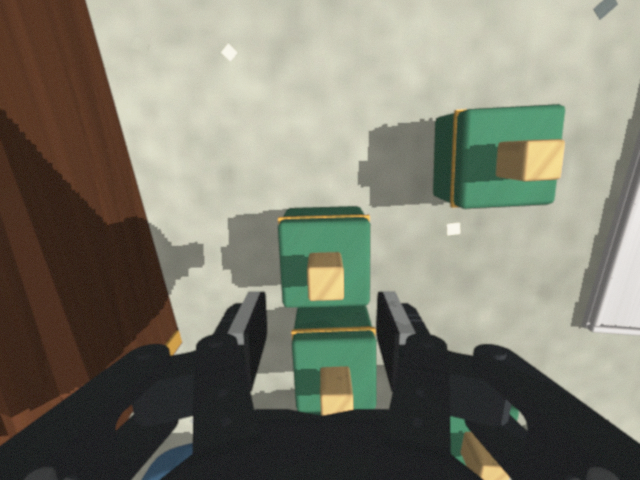

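Call:
move_arm(
  steps=[
    [0.1,9,5,-20,0,0,0],
    [0.1,9,5,-45,0,0,0],
    [0.1,9,5,-70,0,0,0],
    [0.1,9,5,-89,0,0,0],
    [0.1,9,5,-89,0,0,0],
  ],
)

```text
clock: 7.13
position: [523.6, -62.2, 74.1]
ee_rot: [0.002, 1.0, -0.0, -0.004]
contact_force: [-0.6, -0.6, -0.6]
gripper_width: 47.2
```

Call:
move_arm(
  steps=[
    [-1,0,0,0,0,0,0],
    [-1,0,0,0,0,0,0],
    [-1,0,0,0,0,0,0],
    [-1,0,0,0,0,0,0],
    [-1,0,0,0,0,0,0],
  ],
)

```text
clock: 7.55
position: [527.6, -60.9, 79.0]
ee_rot: [0.0, 1.0, -0.0, 0.002]
contact_force: [1.1, -0.7, 3.4]
gripper_width: 20.7
```

Call:
move_arm(
  steps=[
    [-1,0,0,20,0,0,0],
    [-1,0,0,40,0,0,0],
    [-1,0,0,50,0,0,0],
    [-1,0,0,50,0,0,0],
    [-1,0,0,50,0,0,0],
  ],
)

```text
clock: 7.97
position: [525.9, -60.6, 127.1]
ee_rot: [0.001, 1.0, 0.0, -0.0]
contact_force: [-1.5, 0.5, -4.6]
gripper_width: 20.6
```

Call:
move_arm(
  steps=[
    [-1,0,0,0,0,0,0],
    [-1,0,0,0,0,0,0],
    [-1,0,0,0,0,0,0],
    [-1,0,0,0,0,0,0],
    [-1,0,0,0,0,0,0],
  ],
)

```text
clock: 8.38
position: [526.2, -60.9, 126.8]
ee_rot: [0.001, 1.0, -0.0, -0.001]
contact_force: [-0.2, 0.5, -2.7]
gripper_width: 21.1
```

Run:
```python
from h import *
for i in range(4):
  p=optics.get_image('wrist');st()
cv2.imwrite('pics/w7.png',p['frame'])
```

```text
t 8.43 pos [526.2 -60.8 126.9] jaw 89.9 z [-0.001 -0.    -1.   ] F [ 0.44  0.8  -4.09] w 21.0
t 8.48 pos [526.3 -60.8 127. ] jaw 89.9 z [-0. -0. -1.] F [-0.12 -0.53 -4.83] w 20.6
t 8.53 pos [526.3 -60.8 127.1] jaw 89.9 z [-0. -0. -1.] F [ 0.44  0.14 -4.64] w 20.5
t 8.58 pos [526.4 -60.8 127.2] jaw 89.9 z [-0.  0. -1.] F [-0.34  0.07 -3.75] w 20.7
```

View pics/w7.png

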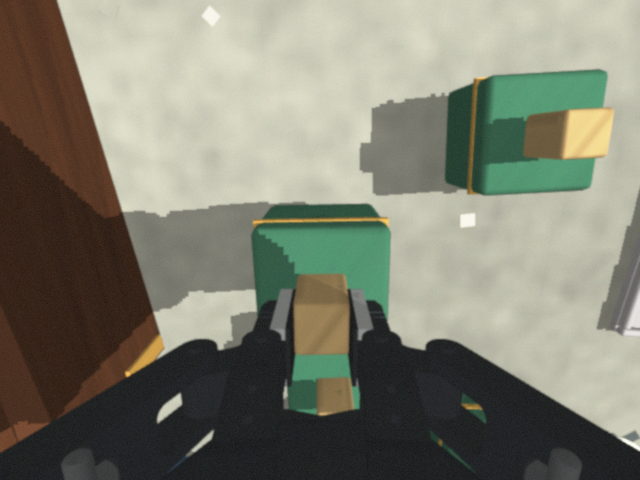

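Fz holds at about -4.3 N while lifting, so this should be the full caddy (~0.4 kg). I'll carry it to the well.

Call:
move_arm(
  steps=[
    [-1,0,0,25,0,0,0],
    [-1,0,0,55,0,0,0],
    [-1,0,0,85,0,0,0],
    [-1,0,0,115,0,0,0],
    [-1,0,0,115,0,0,0],
  ],
)

```text
clock: 9.0
position: [530.2, -61.0, 249.6]
ee_rot: [-0.0, 1.0, -0.0, 0.007]
contact_force: [2.0, -0.2, -2.6]
gripper_width: 21.2
```

Call:
move_arm(
  steps=[
    [-1,4,-25,0,0,0,0.03],
    [-1,9,-50,0,0,0,0.06],
    [-1,14,-75,0,0,0,0.09],
    [-1,18,-100,0,0,0,0.12],
    [-1,21,-120,0,0,0,0.14],
  ],
)

```text
clock: 9.42
position: [547.1, -182.2, 241.4]
ee_rot: [-0.07, 0.998, 0.0, -0.001]
contact_force: [0.4, 0.8, -3.3]
gripper_width: 20.7
```

Call:
move_arm(
  steps=[
    [-1,4,-25,0,0,0,0],
    [-1,9,-50,0,0,0,0],
    [-1,14,-75,0,0,0,0],
    [-1,18,-100,0,0,0,0],
    [-1,20,-112,0,0,0,0],
  ],
)

```text
clock: 9.83
position: [567.2, -295.3, 240.8]
ee_rot: [-0.068, 0.998, 0.0, -0.001]
contact_force: [0.2, 0.9, -4.1]
gripper_width: 20.7
```

Run:
```python
from h import *
for i in range(4):
  p=optics.get_image('wrist');st()
cv2.imwrite('pics/w8.png',p['frame'])
p=optics.get_image('side');cv2.imwrite('pics/s8.png',p['frame'])
```

```text
t 9.88 pos [ 567.3 -296.3  240.7] jaw 97.8 z [-0.002 -0.001 -1.   ] F [ 1.66 -1.22 -3.51] w 21.1
t 9.93 pos [ 567.  -294.5  240.7] jaw 97.8 z [-0.002  0.001 -1.   ] F [-0.13 -0.58 -4.52] w 20.9
t 9.98 pos [ 566.8 -293.2  240.9] jaw 97.8 z [-0.002  0.001 -1.   ] F [ 0.58  1.35 -4.1 ] w 21.0
t 10.03 pos [ 566.9 -292.4  241.3] jaw 97.9 z [-0.002  0.001 -1.   ] F [-0.78  0.19 -5.11] w 20.6
```

View pics/w8.png

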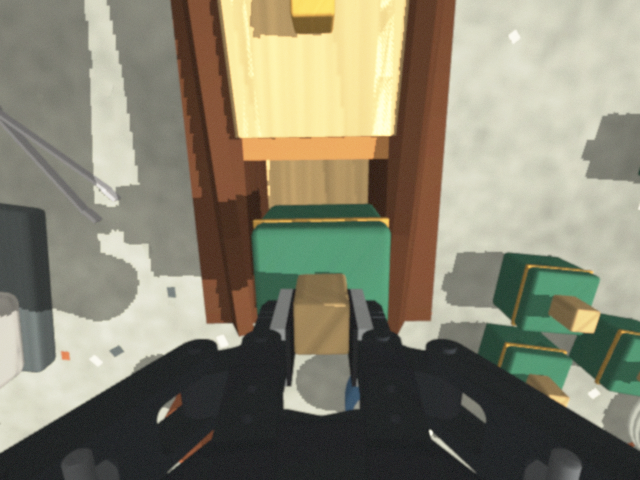

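View pics/s8.png

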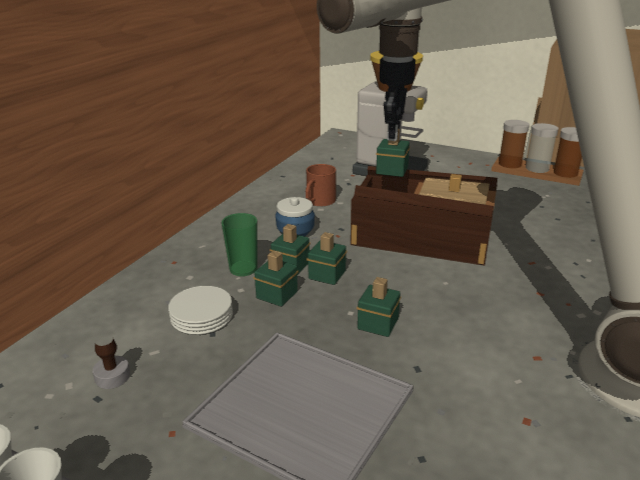

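The wrist view shows the lid clear of the well; the well's deck-side edge runs (243,160)–(389,160). I'll check where the well is from that edge.

Run:
```python
from h import *
p=optics.get_image('wrist');st()
a=np.radians(8.2);ax=np.array([np.cos(a),np.sin(a)]);ay=np.array([-ax[1],ax[0]])
for uv in [(245,160),(388,160)]:
  w=atz(p,uv,118)[:2]; print(w, 'along', w@ax,'lat',w@ay)
# expected
c=np.array([484.5,-306]); W=c+83*ax; print('well',W, W@ax-58, W@ay)
X=[list(c+x*ax+y*ay)+[118] for x,y in [(25,52),(25,-52),(141,52),(141,-52)]]
print(proj(p,X).round())
```

```text
t 10.13 pos [ 567.2 -291.8  242.1] jaw 98.0 z [-0.001  0.001 -1.   ] F [-0.01 -0.12 -3.42] w 20.9
[ 518.27070059 -355.00347963] along 462.3382528630829 lat -425.2944034259652
[ 503.92281799 -252.19223127] along 462.80091842379835 lat -321.48785032846706
well [ 566.65142717 -294.1617985 ] 460.9021301609372 -371.9752450381038
[[390. 157.]
 [247. 158.]
 [383. 304.]
 [255. 305.]]
```

Call:
move_arm(
  steps=[
    [-1,1.5,-3,-20,0,0,0],
    [-1,1.5,-3,-40,0,0,0],
    [-1,1.5,-3,-60,0,0,0],
    [-1,1.5,-3,-80,0,0,0],
    [-1,1.5,-3,-90,0,0,0],
  ],
)

```text
clock: 10.55
position: [567.6, -294.0, 149.7]
ee_rot: [-0.07, 0.998, 0.001, -0.002]
contact_force: [-1.0, 0.2, -4.4]
gripper_width: 20.7
```

Call:
move_arm(
  steps=[
    [-1,0,0,-12,0,0,0],
    [-1,0,0,-24,0,0,0],
    [-1,0,0,-34,0,0,0],
    [-1,0,0,-40,0,0,0],
    [-1,0,0,-40,0,0,0],
  ],
)

```text
clock: 10.97
position: [568.2, -295.1, 111.0]
ee_rot: [-0.07, 0.998, 0.001, -0.001]
contact_force: [-0.7, 0.0, -4.5]
gripper_width: 20.8
```

Run:
```python
from h import *
for i in range(3):
  p=optics.get_image('wrist');st()
cv2.imwrite('pics/w9.png',p['frame'])
```

```text
t 11.02 pos [ 568.8 -295.5  112.1] jaw 98.0 z [-0.001  0.    -1.   ] F [ 0.03  0.15 -3.8 ] w 20.9
t 11.07 pos [ 569.3 -295.8  112.8] jaw 98.0 z [ 0.001 -0.001 -1.   ] F [ 1.01 -0.39 -3.28] w 20.7
t 11.12 pos [ 569.6 -296.   113.3] jaw 98.0 z [ 0.002 -0.001 -1.   ] F [-0.06  0.78 -3.48] w 20.9
```

View pics/w9.png

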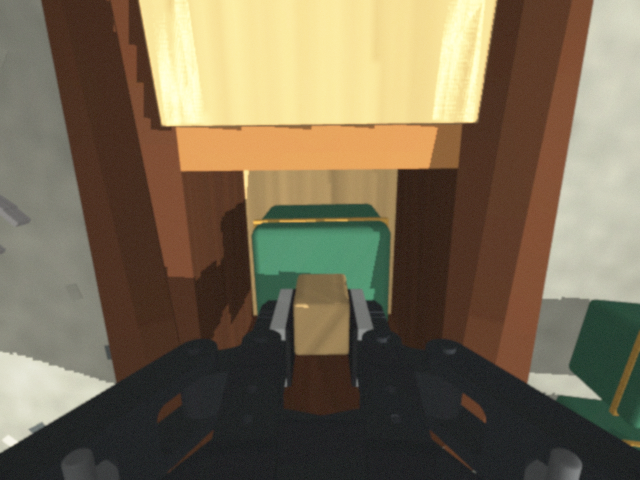

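The caddy is inside the well and centred sideways, so I'll lower it to the floor.

Call:
move_arm(
  steps=[
    [-1,0,0,-8,0,0,0],
    [-1,0,0,-16,0,0,0],
    [-1,0,0,-22,0,0,0],
    [-1,0,0,-24,0,0,0],
    [-1,0,0,-24,0,0,0],
  ],
)

```text
clock: 11.53
position: [568.6, -295.7, 87.8]
ee_rot: [-0.069, 0.998, 0.0, -0.001]
contact_force: [0.0, 0.4, -4.3]
gripper_width: 20.7
```

Call:
move_arm(
  steps=[
    [-1,0,0,0,0,0,0],
    [-1,0,0,-1,0,0,0],
    [-1,0,0,-2,0,0,0],
    [-1,0,0,-3,0,0,0],
    [-1,0,0,-3,0,0,0],
  ],
)

```text
clock: 11.95
position: [569.2, -295.9, 87.1]
ee_rot: [-0.07, 0.998, -0.0, 0.0]
contact_force: [-2.2, 2.0, 4.6]
gripper_width: 20.9
```

Call:
move_arm(
  steps=[
    [0,0,0,0,0,0,0],
    [0,0,0,0,0,0,0],
    [0,0,0,0,0,0,0],
    [0,0,0,20,0,0,0],
    [0,0,0,50,0,0,0],
  ],
)

```text
clock: 12.37
position: [567.0, -295.2, 132.3]
ee_rot: [-0.069, 0.998, 0.001, -0.003]
contact_force: [0.8, -0.6, -0.1]
gripper_width: 42.8
```

Call:
move_arm(
  steps=[
    [0,0,0,30,0,0,0],
    [0,0,0,60,0,0,0],
    [0,0,0,85,0,0,0],
    [0,0,0,85,0,0,0],
    [0,0,0,85,0,0,0],
  ],
)

```text
clock: 12.78
position: [569.9, -296.2, 222.4]
ee_rot: [-0.069, 0.998, -0.001, 0.002]
contact_force: [-0.4, 0.2, -0.6]
gripper_width: 42.9
```

Run:
```python
from h import *
for i in range(2):
  p=optics.get_image('wrist');st()
cv2.imwrite('pics/w10.png',p['frame'])
for r in nets.tip_of('lid_mid',p): print(round(r['conf'],2),np.round(r['uv']),np.round(atz(p,r['uv'],142)))
```

```text
t 12.83 pos [ 569.  -295.8  220.5] jaw 97.9 z [ 0.001  0.    -1.   ] F [ 0.2  -0.06 -0.89] w 42.7
t 12.88 pos [ 568.5 -295.6  219.4] jaw 97.9 z [-0.001  0.001 -1.   ] F [-0.6  -0.34 -0.01] w 43.0
```

View pics/w10.png

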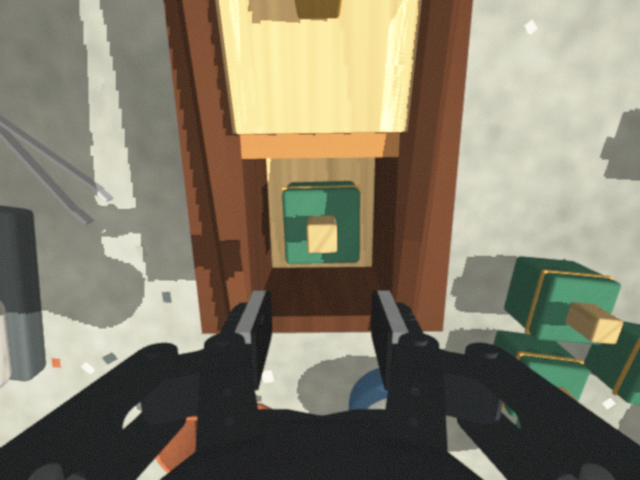

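The full caddy stands upright in the well, with its knob at (322,235). Next come the empties, starting with the one at (614,-51).

Call:
move_arm(
  steps=[
    [0.1,5,25,5,0,0,-0.03],
    [0.1,10,55,5,0,0,-0.06],
    [0.1,16,85,5,0,0,-0.09],
    [0.1,22,115,5,0,0,-0.12],
    [0.1,25,130,5,0,0,-0.137],
  ],
)

```text
clock: 13.35
position: [593.8, -163.1, 223.7]
ee_rot: [-0.001, 1.0, 0.0, -0.001]
contact_force: [-0.6, -0.0, 0.0]
gripper_width: 46.9
```

Call:
move_arm(
  steps=[
    [0.1,5,28,-10,0,0,0],
    [0.1,10,56,-30,0,0,0],
    [0.1,16,84,-50,0,0,0],
    [0.1,20,108,-65,0,0,0],
    [0.1,20,112,-65,0,0,0],
  ],
)

```text
clock: 13.77
position: [611.7, -50.7, 154.8]
ee_rot: [-0.002, 1.0, -0.0, -0.005]
contact_force: [-0.1, -0.5, -1.2]
gripper_width: 47.0
```

Run:
```python
from h import *
p=optics.get_image('top')
for k in knobs(p): print(k)
for i in range(2):
  p=optics.get_image('wrist');st()
cv2.imwrite('pics/w11.png',p['frame'])
```

```text
(array([346.5, 250.5]), 1156, array([610.1, -50.3]), np.float64(0.0), array([23., 16.]))
(array([475.3, 271. ]), 1466, array([ 569.6, -299.1]), np.float64(14.0), array([20., 23.]))
(array([511.9, 316.4]), 2311, array([ 482.7, -362.3]), np.float64(39.4), array([28., 61.]))
t 13.87 pos [613.3 -52.9 158.6] jaw 90.2 z [-0.004 -0.001 -1.   ] F [0.46 1.01 0.58] w 46.5
t 13.92 pos [613.8 -53.8 159.7] jaw 90.2 z [-0.001 -0.001 -1.   ] F [-0.33 -1.17  1.33] w 47.0
```

View pics/w11.png

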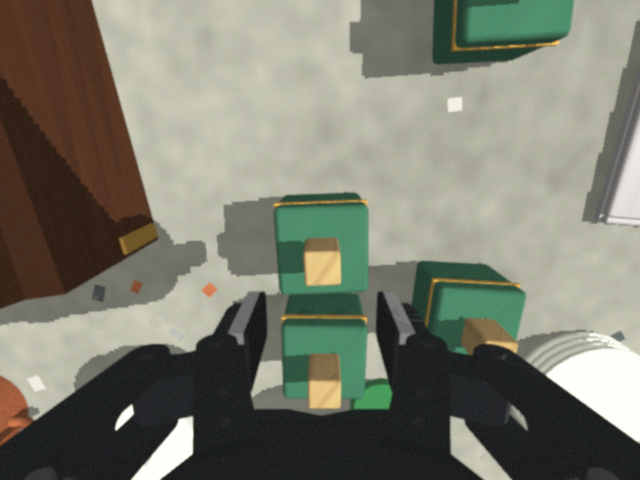

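Run:
```python
from h import *
p=optics.get_image('wrist');st()
cv2.imwrite('pics/w11b.png',cv2.resize(p['frame'][180:320,250:400],None,fx=4,fy=4))
for r in nets.tip_of('caddy_a_mid',p): print(round(r['conf'],2),np.round(r['uv']),np.round(atz(p,r['uv'],50)))
print(proj(p,[[614,-51,100],[614,-51,66],[703,-50,100]]))
```

```text
t 13.97 pos [614.1 -54.4 160.5] jaw 90.1 z [ 0.    -0.001 -1.   ] F [-0.3  -0.86  0.38] w 47.2
[[327.07438092 263.15937821]
 [326.27709553 247.14880357]
 [327.62889239 389.72130997]]
```

View pics/w11b.png

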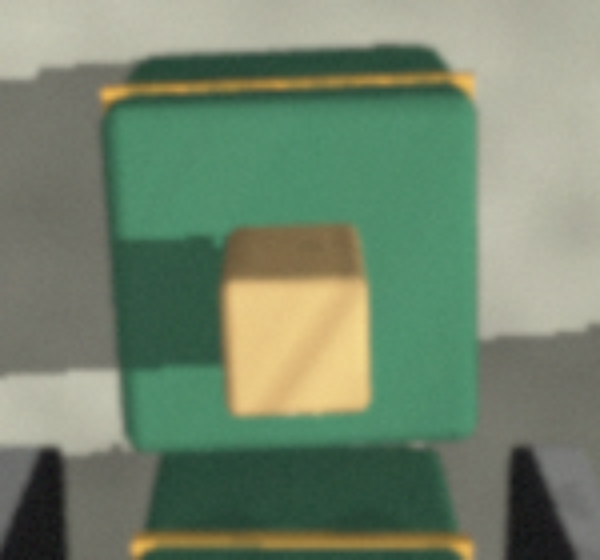

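Knob position confirmed at about (616,-53). I'll grasp and weigh it.

Call:
move_arm(
  steps=[
    [0.1,1.5,2,-20,0,0,0],
    [0.1,1.5,2,-45,0,0,0],
    [0.1,1.5,2,-70,0,0,0],
    [0.1,1.5,2,-84,0,0,0],
    [0.1,1.5,2,-84,0,0,0],
  ],
)

```text
clock: 14.43
position: [613.1, -53.4, 73.4]
ee_rot: [0.0, 1.0, -0.0, -0.003]
contact_force: [-0.3, -0.4, -0.1]
gripper_width: 46.8
```

Call:
move_arm(
  steps=[
    [-1,0,0,0,0,0,0],
    [-1,0,0,0,0,0,0],
    [-1,0,0,0,0,0,0],
    [-1,0,0,0,0,0,0],
    [-1,0,0,0,0,0,0],
  ],
)

```text
clock: 14.85
position: [616.8, -52.1, 78.3]
ee_rot: [-0.001, 1.0, -0.0, 0.002]
contact_force: [1.5, -1.9, 5.2]
gripper_width: 20.7
```

Call:
move_arm(
  steps=[
    [-1,0,0,25,0,0,0],
    [-1,0,0,55,0,0,0],
    [-1,0,0,85,0,0,0],
    [-1,0,0,115,0,0,0],
    [-1,0,0,115,0,0,0],
  ],
)

```text
clock: 15.27
position: [618.9, -51.7, 198.9]
ee_rot: [-0.002, 1.0, 0.0, 0.007]
contact_force: [0.5, 0.1, 0.5]
gripper_width: 20.8
```

Run:
```python
from h import *
F=[]
for i in range(6):
  p=optics.get_image('side');F.append(readout.read_state()['contact_force'][2])
st();print(np.mean(F),F)
cv2.imwrite('pics/s12.png',p['frame'])
```

```text
t 15.57 pos [614.4 -51.8 189.5] jaw 90.1 z [-0.004 -0.    -1.   ] F [ 0.22  0.59 -0.85] w 20.7
-1.4986642625383182 [np.float64(-2.2951703091766), np.float64(-1.9816683751027335), np.float64(-0.8649283842148389), np.float64(-1.8863350471408078), np.float64(-1.118211609738228), np.float64(-0.8456718498567012)]
```

View pics/s12.png

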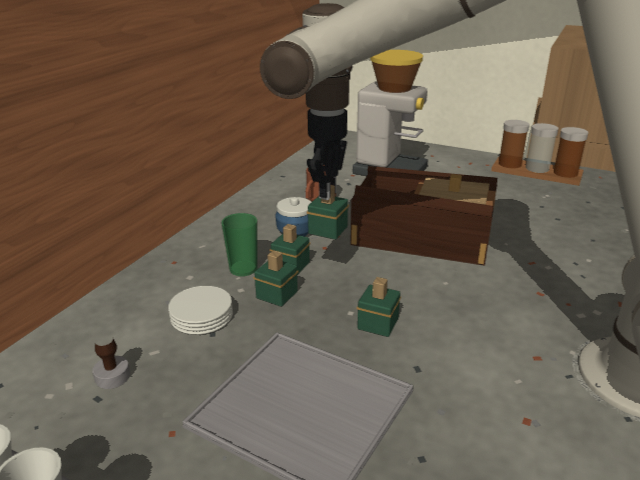

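Fz is about -1.2 N, so this one is empty and the one in the well is confirmed full. Now I'll locate the tray corners.

Run:
```python
from h import *
p=optics.get_image('top');st()
cv2.imwrite('pics/tray.png',cv2.resize(p['frame'][240:405,90:250],None,fx=3.5,fy=3.5))
for k in knobs(p): print(k)
P=np.array([atz(p,uv,14)[:2] for uv in [(121,254.5),(237,262),(222,391.5),(100,381)]])
print(P.round(),P.mean(0)); 
for i in range(4):
  d=P[(i+1)%4]-P[i];print(np.linalg.norm(d),np.degrees(np.arctan2(d[1],d[0])))
```

```text
t 15.62 pos [614.6 -51.8 189.6] jaw 90.1 z [-0.003 -0.    -1.   ] F [ 0.32 -0.18 -0.98] w 20.8
(array([513.6, 311.7]), 1039, array([ 491.5, -366.2]), np.float64(37.1), array([17., 33.]))
[[619. 425.]
 [603. 177.]
 [339. 198.]
 [359. 445.]] [479.91233846 311.03058381]
248.59965223898573 -93.70903065711458
264.4699808854543 175.4907229885948
247.830240447101 85.40680016624955
260.63598074303366 -4.345408371304334
```

View pics/tray.png

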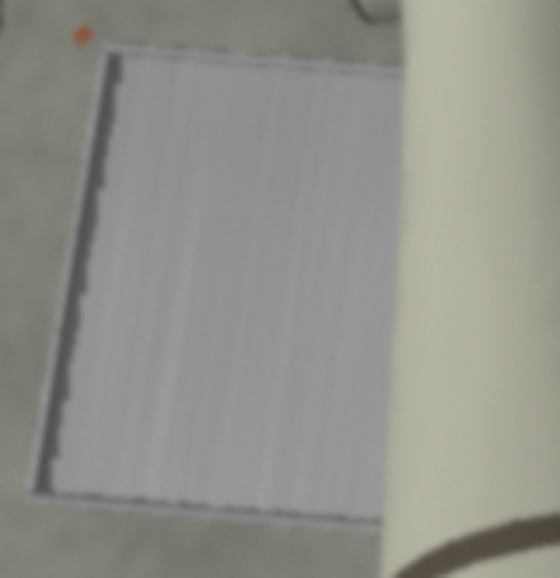

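Call:
move_arm(
  steps=[
    [-1,-5,28,15,0,0,0],
    [-1,-10,60,20,0,0,0],
    [-1,-16,92,20,0,0,0],
    [-1,-21,124,20,0,0,0],
    [-1,-26,155,20,0,0,0],
  ],
)

```text
clock: 16.03
position: [588.6, 104.5, 210.4]
ee_rot: [-0.001, 1.0, -0.0, -0.001]
contact_force: [-0.4, 0.0, -1.6]
gripper_width: 20.9
```

Call:
move_arm(
  steps=[
    [-1,-5,32,0,0,0,0],
    [-1,-10,64,0,0,0,0],
    [-1,-16,96,0,0,0,0],
    [-1,-21,128,0,0,0,0],
    [-1,-26,155,0,0,0,0],
  ],
)

```text
clock: 16.45
position: [562.6, 260.1, 210.2]
ee_rot: [-0.001, 1.0, -0.001, -0.001]
contact_force: [0.5, -0.2, -1.1]
gripper_width: 21.0
```

Call:
move_arm(
  steps=[
    [-1,-6,32,0,0,0,0],
    [-1,-12,64,0,0,0,0],
    [-1,-18,96,-20,0,0,0],
    [-1,-18,104,-45,0,0,0],
    [-1,-18,104,-60,0,0,0],
  ],
)

```text
clock: 16.87
position: [543.5, 364.3, 147.4]
ee_rot: [-0.002, 1.0, -0.001, -0.002]
contact_force: [-0.4, -0.3, -1.5]
gripper_width: 20.6
```

Run:
```python
from h import *
for i in range(4):p=optics.get_image('wrist');st()
cv2.imwrite('pics/w13.png',p['frame'])
```

```text
t 16.92 pos [542.2 361.9 144.1] jaw 90.2 z [-0.009 -0.007 -1.   ] F [-0.96 -1.19 -4.52] w 20.8
t 16.97 pos [543.  361.2 146.2] jaw 90.1 z [-0.007 -0.007 -1.   ] F [-0.36 -0.43 -1.75] w 20.9
t 17.02 pos [544.5 361.6 148.9] jaw 90.1 z [-0.004 -0.004 -1.   ] F [-0.32 -0.93 -0.77] w 21.0
t 17.07 pos [545.6 361.9 150.9] jaw 90.1 z [-0.    -0.002 -1.   ] F [-0.04 -0.12  0.87] w 20.9
```

View pics/w13.png

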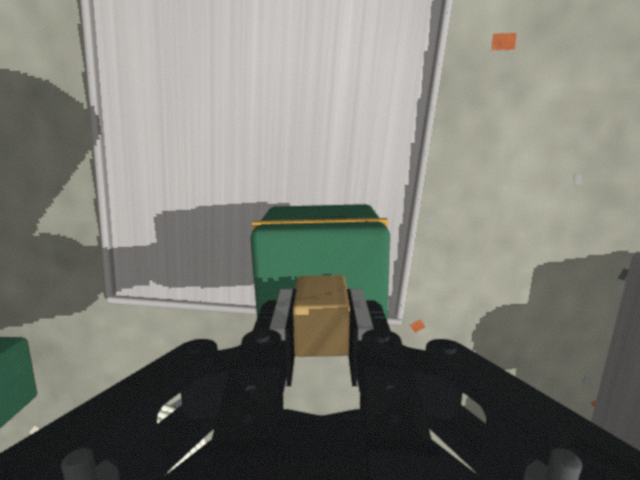

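Run:
```python
from h import *
p=optics.get_image('wrist');st()
for uv in [(108,300),(400,320),(83,0),(452,0)]:print(atz(p,uv,14).round(1))
```

```text
t 17.12 pos [546.1 362.2 152.1] jaw 90.1 z [ 0.001  0.    -1.   ] F [-0.43 -0.2  -1.4 ] w 20.7
[605.8 180.   14. ]
[624.1 429.5  14. ]
[383.5 198.8  14. ]
[383.1 449.9  14. ]
```

Call:
move_arm(
  steps=[
    [-1,-1,1,-20,0,0,0],
    [-1,-1,1,-38,0,0,0],
    [-1,-1,1,-52,0,0,0],
    [-1,-1,1,-62,0,0,0],
    [-1,-1,1,-64,0,0,0],
  ],
)

```text
clock: 17.53
position: [544.4, 362.4, 86.6]
ee_rot: [-0.0, 1.0, -0.0, -0.0]
contact_force: [-0.2, -0.7, -1.4]
gripper_width: 20.5
```

Call:
move_arm(
  steps=[
    [-1,0,0,0,0,0,0],
    [-1,0,0,-1,0,0,0],
    [-1,0,0,-2,0,0,0],
    [-1,0,0,-4,0,0,0],
    [-1,0,0,-5,0,0,0],
  ],
)

```text
clock: 17.95
position: [545.1, 363.9, 84.4]
ee_rot: [-0.001, 1.0, 0.001, 0.001]
contact_force: [-3.1, -0.7, 9.0]
gripper_width: 20.9
```

Contact with the tray floor; release and rise.

Call:
move_arm(
  steps=[
    [0.1,0,0,1,0,0,0],
    [0.1,0,0,1,0,0,0],
    [0.1,0,0,1,0,0,0],
    [0.1,0,0,25,0,0,0],
    [0.1,0,0,60,0,0,0],
  ],
)

```text
clock: 18.37
position: [542.3, 361.4, 138.6]
ee_rot: [-0.001, 1.0, -0.003, -0.004]
contact_force: [0.7, 0.5, -0.8]
gripper_width: 47.3
```

Call:
move_arm(
  steps=[
    [0.1,-7,-30,30,0,0,0],
    [0.1,-14,-62,60,0,0,0],
    [0.1,-20,-95,80,0,0,0],
    [0.1,-26,-130,80,0,0,0],
    [0.1,-32,-155,80,0,0,0],
  ],
)

```text
clock: 18.78
position: [512.3, 206.3, 224.5]
ee_rot: [-0.001, 1.0, 0.001, 0.002]
contact_force: [-0.1, -0.1, -1.0]
gripper_width: 46.9
```

Run:
```python
from h import *
p=optics.get_image('top');st()
cv2.imwrite('pics/t14.png',p['frame'])
for k in knobs(p): print(k)
```

```text
t 18.83 pos [510.2 202.8 223.7] jaw 89.9 z [-0.001  0.    -1.   ] F [-2.34 -3.07 -1.86] w 46.7
(array([345.5, 205.1]), 1774, array([702.7, -49.6]), np.float64(90.0), array([22., 21.]))
(array([289.9, 219.2]), 1754, array([673.4,  61.1]), np.float64(85.3), array([22., 22.]))
(array([473.1, 272.2]), 2397, array([ 567.3, -294.8]), np.float64(8.8), array([28., 22.]))
(array([477.6, 298.7]), 1415, array([ 516. , -299.7]), np.float64(8.8), array([54., 17.]))
```

View pics/t14.png

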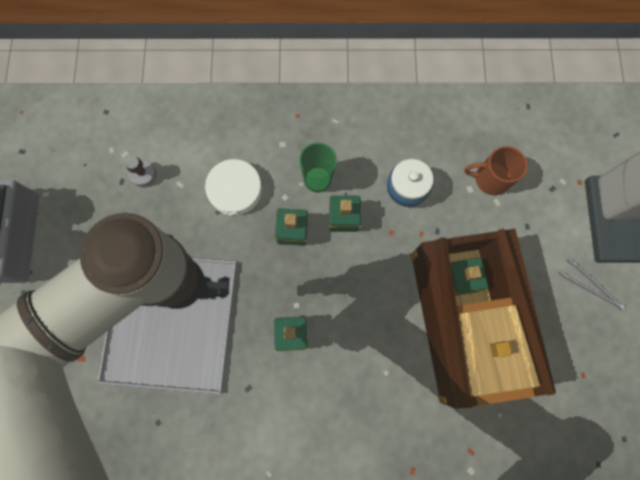

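The remaining caddies are at (703,-50), (674,61) and (452,60), and nothing has been disturbed. I'll take (674,61) next.

Call:
move_arm(
  steps=[
    [0.1,25,-22,-5,0,0,-0.02],
    [0.1,52,-46,-10,0,0,-0.04],
    [0.1,80,-72,-20,0,0,-0.055],
    [0.1,108,-98,-30,0,0,-0.055],
    [0.1,132,-120,-40,0,0,-0.055],
  ],
)

```text
clock: 19.25
position: [645.9, 86.6, 181.7]
ee_rot: [0.027, 1.0, -0.0, 0.0]
contact_force: [-0.1, 0.9, -0.3]
gripper_width: 47.1
```

Call:
move_arm(
  steps=[
    [0.1,20,-16,-8,0,0,0],
    [0.1,30,-24,-20,0,0,0],
    [0.1,30,-24,-22,0,0,0],
    [0.1,30,-24,-22,0,0,0],
    [0.1,30,-24,-22,0,0,0],
  ],
)

```text
clock: 19.67
position: [673.8, 65.0, 160.3]
ee_rot: [0.026, 1.0, -0.0, -0.0]
contact_force: [-0.2, 0.9, 1.2]
gripper_width: 47.3
```

```bash
cat >> h.py <<'E'
def wk(name,save):
    for i in range(2): p=optics.get_image('wrist')
    st(); cv2.imwrite(save,p['frame'])
    f=p['frame']; m=cv2.inRange(cv2.cvtColor(f,cv2.COLOR_BGR2HSV),(12,60,185),(28,170,255))
    n,l,s,c=cv2.connectedComponentsWithStats(m)
    for i in range(1,n):
        if 500<s[i,4]<4000:
            b=cv2.boxPoints(cv2.minAreaRect(np.argwhere(l==i)[:,::-1].astype(np.float32)))
            B=np.array([atz(p,x,100)[:2] for x in b]); e=B[1]-B[0];e2=B[2]-B[1]
            print(c[i].round(),s[i,4],atz(p,c[i],100)[:2].round(1),'ang',(np.degrees(np.arctan2(e[1],e[0]))%90).round(1),np.linalg.norm(e).round(),np.linalg.norm(e2).round())
E
python3 - <<'E'
from h import *
wk('a','pics/w15.png')
E
```

```text
t 19.77 pos [674.1  65.4 161.4] jaw 87.0 z [ 0.001  0.    -1.   ] F [-0.75 -0.04  0.02] w 47.0
[315. 264.] 1061 [675.3  60.7] ang 87.0 20.0 20.0
```

View pics/w15.png

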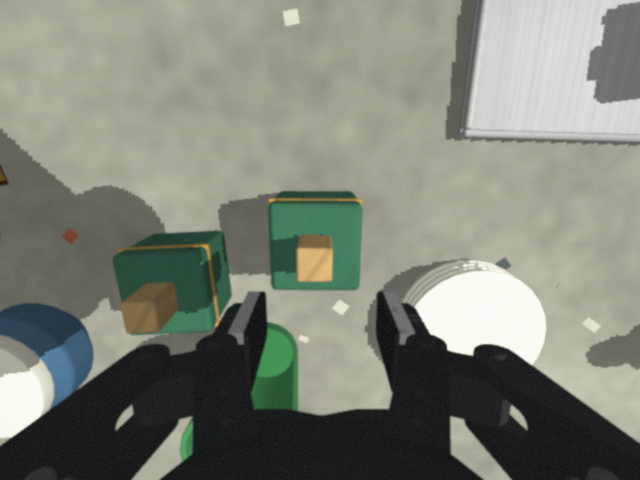

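The target's knob at (315,264) maps to (675,61) with yaw 87°. Descending to grasp.

Call:
move_arm(
  steps=[
    [0.1,1,-4.5,-20,0,0,0],
    [0.1,1,-4.5,-45,0,0,0],
    [0.1,1,-4.5,-70,0,0,0],
    [0.1,1,-4.5,-84,0,0,0],
    [0.1,1,-4.5,-84,0,0,0],
  ],
)

```text
clock: 20.18
position: [672.7, 60.3, 73.4]
ee_rot: [0.026, 1.0, -0.001, -0.003]
contact_force: [-0.5, 0.2, -0.5]
gripper_width: 46.6
```

Call:
move_arm(
  steps=[
    [-1,0,0,0,0,0,0],
    [-1,0,0,0,0,0,0],
    [-1,0,0,0,0,0,0],
    [-1,0,0,0,0,0,0],
    [-1,0,0,0,0,0,0],
  ],
)

```text
clock: 20.6
position: [676.7, 60.4, 78.8]
ee_rot: [0.026, 1.0, 0.001, 0.002]
contact_force: [-0.6, 1.7, 6.1]
gripper_width: 20.8
```

Call:
move_arm(
  steps=[
    [-1,0,0,25,0,0,0],
    [-1,0,0,55,0,0,0],
    [-1,0,0,85,0,0,0],
    [-1,0,0,115,0,0,0],
    [-1,0,0,115,0,0,0],
  ],
)

```text
clock: 21.02
position: [678.9, 59.8, 199.5]
ee_rot: [0.026, 1.0, 0.001, 0.007]
contact_force: [0.6, -0.2, 0.5]
gripper_width: 20.5
```

```bash
cat >> h.py <<'E'
def weigh():
    F=[]
    for i in range(6):
        p=optics.get_image('side');F.append(readout.read_state()['contact_force'][2])
    st();print('Fz',np.mean(F).round(2)); return p
E
python3 - <<'E'
from h import *
weigh()
E
```

```text
t 21.32 pos [674.4  59.4 189.3] jaw 86.9 z [-0.004 -0.001 -1.   ] F [-0.47 -0.61 -1.41] w 21.1
Fz -1.5
```

Call:
move_arm(
  steps=[
    [-1,-20,28,10,0,0,0],
    [-1,-40,56,15,0,0,0],
    [-1,-60,84,15,0,0,0],
    [-1,-80,112,15,0,0,0],
    [-1,-100,140,15,0,0,0],
  ],
)

```text
clock: 21.73
position: [573.9, 200.4, 205.0]
ee_rot: [0.027, 1.0, -0.001, -0.001]
contact_force: [0.8, 0.1, -1.3]
gripper_width: 20.6
```

Call:
move_arm(
  steps=[
    [-1,-18,26,0,0,0,0],
    [-1,-34,50,-5,0,0,0],
    [-1,-38,56,-25,0,0,0],
    [-1,-38,56,-45,0,0,0],
    [-1,-38,56,-50,0,0,0],
  ],
)

```text
clock: 22.15
position: [534.5, 255.1, 152.0]
ee_rot: [0.026, 1.0, -0.002, -0.003]
contact_force: [-0.9, -0.7, -1.8]
gripper_width: 20.9
```

Run:
```python
from h import *
for i in range(4):p=optics.get_image('side')
st();cv2.imwrite('pics/s16.png',p['frame'])
```

```text
t 22.35 pos [538.1 255.5 156.7] jaw 86.9 z [ 0.001 -0.    -1.   ] F [ 0.57 -0.57 -0.92] w 21.0
```

View pics/s16.png

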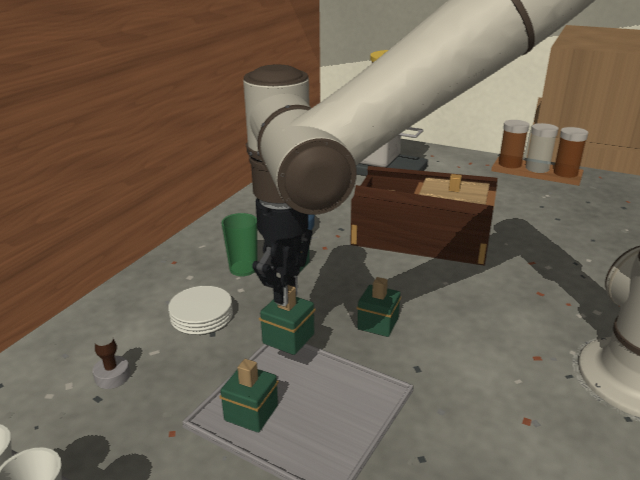

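The first empty stands on the tray. The second is above its slot, so I'm lowering it (about 73 mm).

Call:
move_arm(
  steps=[
    [-1,-1,0,-20,0,0,0],
    [-1,-1,0,-40,0,0,0],
    [-1,-1,0,-56,0,0,0],
    [-1,-1,0,-66,0,0,0],
    [-1,-1,0,-68,0,0,0],
  ],
)

```text
clock: 22.77
position: [536.3, 254.9, 87.3]
ee_rot: [0.027, 1.0, -0.001, -0.001]
contact_force: [-0.5, -0.7, -0.4]
gripper_width: 20.9
```

Call:
move_arm(
  steps=[
    [-1,0,0,0,0,0,0],
    [-1,0,0,-1,0,0,0],
    [-1,0,0,-2,0,0,0],
    [-1,0,0,-4,0,0,0],
    [-1,0,0,-5,0,0,0],
  ],
)

```text
clock: 23.18
position: [537.0, 256.2, 84.7]
ee_rot: [0.026, 1.0, 0.001, 0.001]
contact_force: [-2.9, 0.6, 8.8]
gripper_width: 20.6
```

Call:
move_arm(
  steps=[
    [0.1,0,0,1,0,0,0],
    [0.1,0,0,1,0,0,0],
    [0.1,0,0,1,0,0,0],
    [0.1,0,0,25,0,0,0],
    [0.1,0,0,60,0,0,0],
  ],
)

```text
clock: 23.6
position: [534.2, 254.1, 140.2]
ee_rot: [0.027, 1.0, -0.003, -0.004]
contact_force: [1.3, 0.5, 0.5]
gripper_width: 47.1
```

Call:
move_arm(
  steps=[
    [0.1,12,-24,25,0,0,0.02],
    [0.1,26,-50,50,0,0,0.04],
    [0.1,42,-78,70,0,0,0.055],
    [0.1,58,-106,70,0,0,0.055],
    [0.1,73,-135,70,0,0,0.055],
  ],
)

```text
clock: 24.02
position: [610.8, 119.9, 215.5]
ee_rot: [-0.001, 1.0, 0.001, 0.002]
contact_force: [0.1, 1.1, -1.0]
gripper_width: 47.2
```

Call:
move_arm(
  steps=[
    [0.1,15,-28,0,0,0,0],
    [0.1,30,-56,-10,0,0,0],
    [0.1,46,-84,-15,0,0,0],
    [0.1,62,-112,-25,0,0,0],
    [0.1,75,-137,-35,0,0,0],
  ],
)

```text
clock: 24.43
position: [685.4, -18.2, 178.1]
ee_rot: [-0.001, 1.0, -0.0, 0.0]
contact_force: [-0.4, 0.7, 0.1]
gripper_width: 47.1
```

Run:
```python
from h import *
wk('a','pics/w17.png')
```

```text
t 24.53 pos [684.3 -20.2 175.1] jaw 89.8 z [-0.005 -0.001 -1.   ] F [-1.47  0.31 -0.31] w 46.7
```

View pics/w17.png

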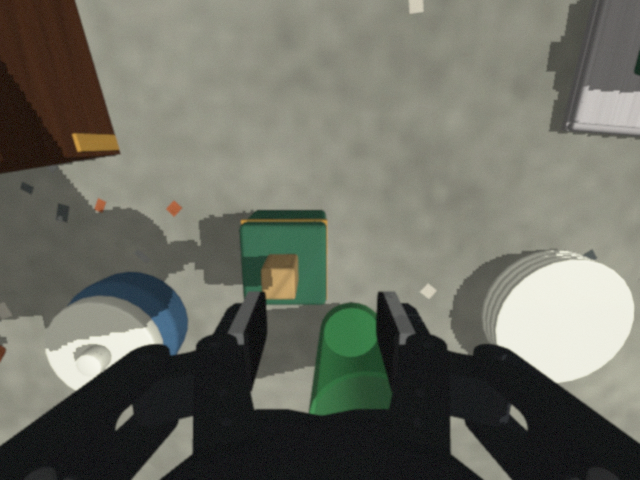

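Run:
```python
from h import *
p=optics.get_image('wrist');st()
print(atz(p,(281,284),100),proj(p,[[703,-50,100],[795,10,120]]))
for r in nets.tip_of('vase',p): print(round(r['conf'],2),np.round(r['uv']),np.round(atz(p,r['uv'],0)))
```

```text
t 24.58 pos [684.1 -18.4 176.2] jaw 89.9 z [-0.003 -0.    -1.   ] F [-0.39  0.41 -0.89] w 46.8
[703.79969913 -47.21340991 100.        ] [[276.69555672 282.87405385]
 [367.90900996 422.08023716]]
0.94 [350. 333.] [797.   7.   0.]
```

Call:
move_arm(
  steps=[
    [0.1,10,-15,0,0,0,0],
    [0.1,19,-29,-5,0,0,0],
    [0.1,19,-29,-15,0,0,0],
    [0.1,19,-29,-35,0,0,0],
    [0.1,19,-29,-50,0,0,0],
  ],
)

```text
clock: 25.05
position: [703.0, -44.8, 127.1]
ee_rot: [-0.001, 1.0, 0.0, -0.0]
contact_force: [-0.7, -0.5, -0.6]
gripper_width: 46.9
```

Run:
```python
from h import *
wk('a','pics/w18.png')
```

```text
t 25.15 pos [701.1 -44.7 124.5] jaw 90.1 z [-0.007  0.    -1.   ] F [ 0.1   0.25 -0.38] w 47.0
[ 72. 116.] 669 [ 620.  -154.7] ang 78.4 9.0 26.0
```

View pics/w18.png

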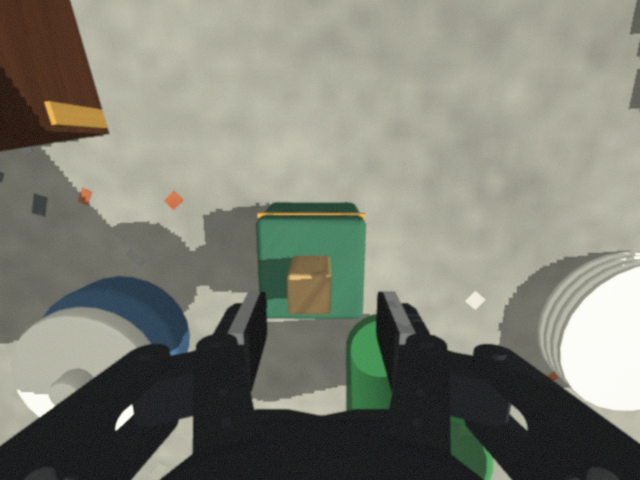

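The knob at (309,293) sits about 4 mm to the -y side, so I'm correcting and descending.

Call:
move_arm(
  steps=[
    [0.1,0,-4,0,0,0,0],
    [0.1,0,-4,-16,0,0,0],
    [0.1,0,-4,-34,0,0,0],
    [0.1,0,-4,-49,0,0,0],
    [0.1,0,-4,-50,0,0,0],
  ],
)

```text
clock: 25.57
position: [702.1, -49.2, 76.5]
ee_rot: [-0.001, 1.0, 0.0, -0.002]
contact_force: [-0.3, -0.1, -0.2]
gripper_width: 47.0
```

Call:
move_arm(
  steps=[
    [-1,0,0,0,0,0,0],
    [-1,0,0,0,0,0,0],
    [-1,0,0,0,0,0,0],
    [-1,0,0,0,0,0,0],
    [-1,0,0,0,0,0,0],
  ],
)

```text
clock: 25.98
position: [704.6, -49.3, 80.4]
ee_rot: [-0.001, 1.0, -0.0, 0.002]
contact_force: [0.4, -0.2, 3.8]
gripper_width: 20.7
```

Call:
move_arm(
  steps=[
    [-1,0,0,25,0,0,0],
    [-1,0,0,55,0,0,0],
    [-1,0,0,85,0,0,0],
    [-1,0,0,115,0,0,0],
    [-1,0,0,115,0,0,0],
  ],
)

```text
clock: 26.4
position: [706.8, -49.6, 201.9]
ee_rot: [-0.001, 1.0, -0.0, 0.007]
contact_force: [0.6, 1.1, 1.0]
gripper_width: 20.3
```

Run:
```python
from h import *
p=weigh();cv2.imwrite('pics/s19.png',p['frame'])
```

```text
t 26.7 pos [702.4 -49.3 191.2] jaw 90.1 z [-0.004 -0.    -1.   ] F [ 0.92  0.55 -0.97] w 20.8
Fz -1.19
```

View pics/s19.png

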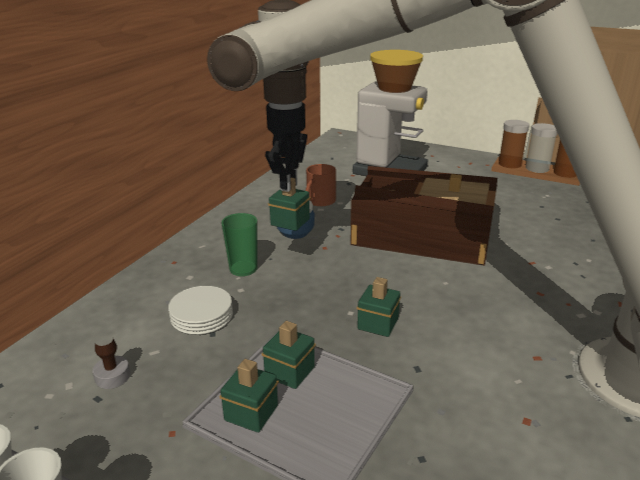

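Call:
move_arm(
  steps=[
    [-1,-12,18,15,0,0,0],
    [-1,-32,48,28,0,0,0],
    [-1,-52,79,28,0,0,0],
    [-1,-72,110,28,0,0,0],
    [-1,-92,140,28,0,0,0],
  ],
)

```text
clock: 27.12
position: [609.9, 91.7, 220.1]
ee_rot: [-0.001, 1.0, -0.0, -0.001]
contact_force: [0.7, 0.8, -1.1]
gripper_width: 20.6
```

Call:
move_arm(
  steps=[
    [-1,-20,30,0,0,0,0],
    [-1,-40,60,0,0,0,0],
    [-1,-60,91,0,0,0,0],
    [-1,-80,122,0,0,0,0],
    [-1,-100,152,0,0,0,0],
  ],
)

```text
clock: 27.53
position: [509.8, 243.8, 220.2]
ee_rot: [-0.001, 1.0, -0.001, -0.001]
contact_force: [0.5, 0.7, -0.7]
gripper_width: 20.6
```

Call:
move_arm(
  steps=[
    [-1,-20,30,0,0,0,0],
    [-1,-40,60,0,0,0,0],
    [-1,-60,91,0,0,0,0],
    [-1,-80,122,0,0,0,0],
    [-1,-86,131,0,0,0,0],
  ],
)

```text
clock: 27.95
position: [422.9, 376.8, 220.2]
ee_rot: [-0.003, 1.0, -0.0, -0.001]
contact_force: [-0.9, 0.2, -1.2]
gripper_width: 21.0
```

Run:
```python
from h import *
for i in range(4):p=optics.get_image('wrist')
st();cv2.imwrite('pics/w20.png',p['frame'])
```

```text
t 28.15 pos [425.2 373.2 220.4] jaw 90.1 z [-0.001 -0.002 -1.   ] F [ 0.61 -0.05 -0.92] w 20.9
```

View pics/w20.png

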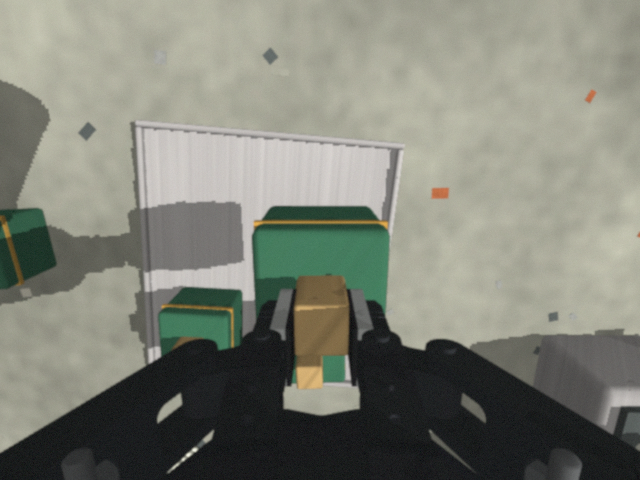

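It's above its slot with tray visible all round, so I'm lowering it.

Call:
move_arm(
  steps=[
    [-1,0,0,-25,0,0,0],
    [-1,0,0,-50,0,0,0],
    [-1,0,0,-75,0,0,0],
    [-1,0,0,-95,0,0,0],
    [-1,0,0,-105,0,0,0],
  ],
)

```text
clock: 28.57
position: [425.1, 370.8, 113.2]
ee_rot: [0.001, 1.0, -0.002, -0.002]
contact_force: [-1.2, -0.1, -0.6]
gripper_width: 20.5
```

Call:
move_arm(
  steps=[
    [-1,0,0,0,0,0,0],
    [-1,0,0,-8,0,0,0],
    [-1,0,0,-16,0,0,0],
    [-1,0,0,-22,0,0,0],
    [-1,0,0,-24,0,0,0],
  ],
)

```text
clock: 28.98
position: [425.3, 373.4, 91.8]
ee_rot: [-0.001, 1.0, -0.0, -0.0]
contact_force: [-0.6, 0.6, -1.0]
gripper_width: 20.7
```

Call:
move_arm(
  steps=[
    [-1,0,0,0,0,0,0],
    [-1,0,0,-1,0,0,0],
    [-1,0,0,-3,0,0,0],
    [-1,0,0,-5,0,0,0],
    [-1,0,0,-6,0,0,0],
  ],
)

```text
clock: 29.4
position: [425.3, 373.7, 86.3]
ee_rot: [-0.001, 1.0, -0.0, -0.0]
contact_force: [-2.6, -2.8, 8.4]
gripper_width: 20.5
```

Call:
move_arm(
  steps=[
    [0.1,0,0,1,0,0,0],
    [0.1,0,0,1,0,0,0],
    [0.1,0,0,1,0,0,0],
    [0.1,0,0,25,0,0,0],
    [0.1,0,0,60,0,0,0],
  ],
)

```text
clock: 29.82
position: [423.9, 371.7, 143.7]
ee_rot: [-0.001, 1.0, -0.003, -0.003]
contact_force: [-0.8, 1.6, 0.3]
gripper_width: 47.1
```

Call:
move_arm(
  steps=[
    [0.1,2,-25,25,0,0,0],
    [0.1,4,-55,50,0,0,0],
    [0.1,7,-85,50,0,0,0],
    [0.1,10,-118,50,0,0,0],
    [0.1,13,-150,50,0,0,0],
  ],
)

```text
clock: 30.23
position: [438.4, 222.6, 197.2]
ee_rot: [-0.001, 1.0, 0.001, 0.001]
contact_force: [1.8, 0.1, 0.2]
gripper_width: 47.0
```

Run:
```python
from h import *
p=optics.get_image('top');st()
cv2.imwrite('pics/t21.png',p['frame'])
for k in knobs(p): print(k)
```

```text
t 30.28 pos [437.1 217.8 196.8] jaw 89.9 z [-0.002 -0.001 -1.   ] F [-0.77 -3.49 -0.85] w 46.7
(array([473.1, 272.2]), 2406, array([ 567.3, -294.8]), np.float64(10.1), array([28., 22.]))
(array([131.4, 284.2]), 1898, array([543.3, 365.9]), np.float64(0.0), array([21., 22.]))
(array([187. , 288.6]), 1903, array([535. , 257.8]), np.float64(88.2), array([22., 21.]))
(array([477.1, 298.8]), 1516, array([ 515.9, -298.7]), np.float64(8.5), array([54., 17.]))
(array([507.4, 400.1]), 1002, array([ 330.9, -340.8]), np.float64(9.0), array([106.,   3.]))
```

View pics/t21.png

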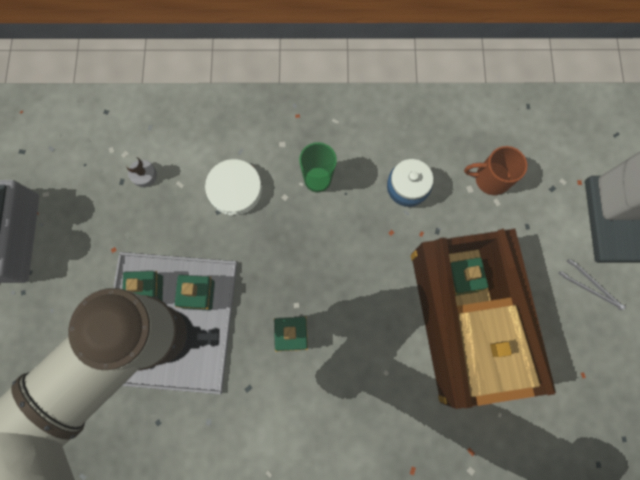

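Call:
move_arm(
  steps=[
    [0.1,3,-32,0,0,0,0],
    [0.1,6,-64,-10,0,0,0],
    [0.1,9,-98,-20,0,0,0],
    [0.1,12,-130,-30,0,0,0],
    [0.1,14,-160,-37,0,0,0],
  ],
)

```text
clock: 30.7
position: [452.0, 62.0, 158.9]
ee_rot: [-0.001, 1.0, 0.0, -0.0]
contact_force: [-0.1, -0.6, -0.1]
gripper_width: 46.8
```

Run:
```python
from h import *
for i in range(3):optics.get_image('wrist')
wk('a','pics/w22.png')
p=optics.get_image('wrist');print(proj(p,[[452,60,100]]))
```

```text
t 30.95 pos [452.9  63.9 159.7] jaw 90.1 z [ 0.001  0.    -1.   ] F [ 0.07  0.86 -0.14] w 46.9
[316. 263.] 1073 [453.   59.5] ang 90.0 20.0 20.0
[622. 388.] 798 [540.8 262.9] ang 9.1 22.0 23.0
[[315.67040551 261.19843772]]
```

View pics/w22.png

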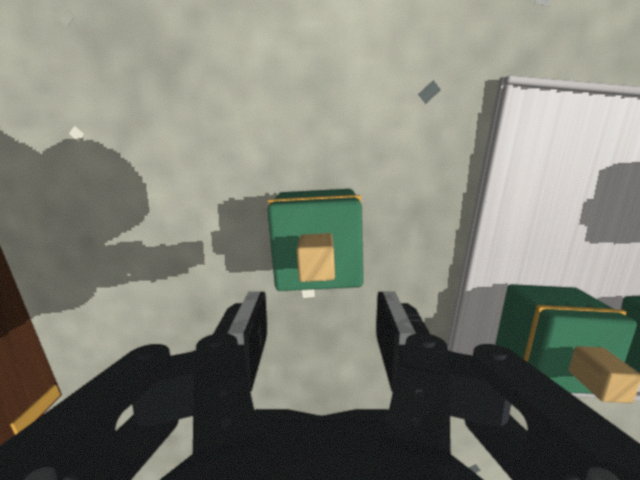

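The knob at (316,263) maps to (453,60). Grasping it.

Call:
move_arm(
  steps=[
    [0.1,0,-4,-20,0,0,0],
    [0.1,0,-4,-45,0,0,0],
    [0.1,0,-4,-68,0,0,0],
    [0.1,0,-4,-81,0,0,0],
    [0.1,0,-4,-82,0,0,0],
  ],
)

```text
clock: 31.42
position: [451.0, 60.2, 75.2]
ee_rot: [-0.002, 1.0, -0.001, -0.002]
contact_force: [-0.4, -0.5, -0.3]
gripper_width: 47.1
```

Call:
move_arm(
  steps=[
    [-1,0,0,0,0,0,0],
    [-1,0,0,0,0,0,0],
    [-1,0,0,0,0,0,0],
    [-1,0,0,0,0,0,0],
    [-1,0,0,0,0,0,0],
  ],
)

```text
clock: 31.83
position: [453.2, 60.2, 78.3]
ee_rot: [-0.001, 1.0, 0.001, 0.001]
contact_force: [0.3, -0.1, 3.2]
gripper_width: 20.9
```

Call:
move_arm(
  steps=[
    [-1,0,0,25,0,0,0],
    [-1,0,0,55,0,0,0],
    [-1,0,0,85,0,0,0],
    [-1,0,0,115,0,0,0],
    [-1,0,0,115,0,0,0],
  ],
)

```text
clock: 32.25
position: [456.0, 60.8, 198.8]
ee_rot: [-0.002, 1.0, 0.002, 0.006]
contact_force: [0.5, 0.8, -0.1]
gripper_width: 20.5
```

Run:
```python
from h import *
weigh()
```

```text
t 32.55 pos [451.5  59.3 191. ] jaw 90.1 z [-0.003 -0.001 -1.   ] F [ 0.3  -1.12 -1.49] w 20.7
Fz -1.39
```

Call:
move_arm(
  steps=[
    [-1,-5,28,10,0,0,0],
    [-1,-10,58,15,0,0,0],
    [-1,-15,88,15,0,0,0],
    [-1,-20,118,15,0,0,0],
    [-1,-25,148,15,0,0,0],
  ],
)

```text
clock: 32.97
position: [426.6, 208.6, 206.3]
ee_rot: [-0.001, 1.0, -0.001, -0.001]
contact_force: [0.7, -0.3, -0.8]
gripper_width: 20.5
```

Call:
move_arm(
  steps=[
    [-1,-5,30,0,0,0,0],
    [-1,-10,57,-10,0,0,0],
    [-1,-10,57,-35,0,0,0],
    [-1,-10,57,-55,0,0,0],
    [-1,-10,57,-65,0,0,0],
  ],
)

```text
clock: 33.38
position: [415.4, 263.7, 138.4]
ee_rot: [-0.001, 1.0, -0.003, -0.003]
contact_force: [-0.5, -0.1, -0.8]
gripper_width: 20.8
```

Run:
```python
from h import *
for i in range(4):p=optics.get_image('wrist')
st();cv2.imwrite('pics/w23.png',p['frame'])
```

```text
t 33.58 pos [417.5 264.6 141.9] jaw 90.1 z [-0.001 -0.001 -1.   ] F [ 0.03 -0.15 -0.67] w 21.0
```

View pics/w23.png

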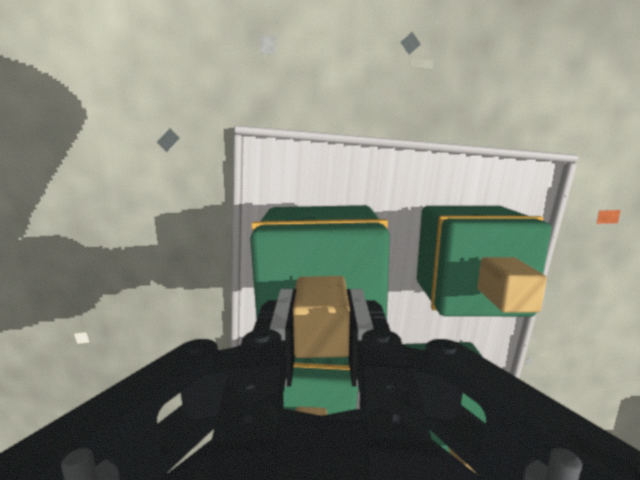

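The last caddy hangs inside the tray outline, so I'm lowering it.

Call:
move_arm(
  steps=[
    [-1,0,0,-18,0,0,0],
    [-1,0,0,-34,0,0,0],
    [-1,0,0,-46,0,0,0],
    [-1,0,0,-53,0,0,0],
    [-1,0,0,-54,0,0,0],
  ],
)

```text
clock: 34.0
position: [417.3, 264.4, 87.8]
ee_rot: [-0.001, 1.0, -0.0, -0.0]
contact_force: [-0.2, -0.5, -0.6]
gripper_width: 21.1
```

Call:
move_arm(
  steps=[
    [-1,0,0,0,0,0,0],
    [-1,0,0,-1,0,0,0],
    [-1,0,0,-2,0,0,0],
    [-1,0,0,-4,0,0,0],
    [-1,0,0,-5,0,0,0],
  ],
)

```text
clock: 34.42
position: [417.8, 264.9, 84.3]
ee_rot: [-0.001, 1.0, 0.0, 0.001]
contact_force: [-3.0, -1.3, 12.3]
gripper_width: 21.0
```

Call:
move_arm(
  steps=[
    [0.1,0,0,1,0,0,0],
    [0.1,0,0,1,0,0,0],
    [0.1,0,0,1,0,0,0],
    [0.1,0,0,25,0,0,0],
    [0.1,0,0,60,0,0,0],
  ],
)

```text
clock: 34.83
position: [415.6, 262.9, 140.9]
ee_rot: [-0.001, 1.0, -0.003, -0.003]
contact_force: [0.8, 1.0, -0.1]
gripper_width: 46.9
```

Call:
move_arm(
  steps=[
    [0.1,5,-25,30,0,0,0.02],
    [0.1,10,-55,60,0,0,0.04],
    [0.1,15,-90,85,0,0,0.06],
    [0.1,20,-120,85,0,0,0.08],
    [0.1,25,-150,85,0,0,0.1],
  ],
)

```text
clock: 35.25
position: [443.1, 113.8, 230.5]
ee_rot: [-0.052, 0.999, 0.001, 0.002]
contact_force: [0.0, -0.2, -0.8]
gripper_width: 46.6
```

Call:
move_arm(
  steps=[
    [0.1,0,-32,0,0,0,0.02],
    [0.1,0,-64,0,0,0,0.04],
    [0.1,0,-97,0,0,0,0.04],
    [0.1,0,-130,0,0,0,0.04],
    [0.1,0,-160,0,0,0,0.04],
  ],
)

```text
clock: 35.67
position: [441.9, -47.0, 228.4]
ee_rot: [-0.071, 0.997, 0.0, 0.0]
contact_force: [0.8, 0.1, -0.5]
gripper_width: 47.3
```

Run:
```python
from h import *
for n in ['top','side']:
  p=optics.get_image(n);st()
  cv2.imwrite(f'pics/{n}24.png',p['frame'])
  for r in nets.tip_of('lid_mid',p): print(round(r['conf'],2),np.round(r['uv']),np.round(atz(p,r['uv'],142)))
```

```text
t 35.72 pos [441.4 -50.1 228.2] jaw 97.9 z [-0.001 -0.001 -1.   ] F [ 0.5  -2.89  0.68] w 47.0
0.59 [501. 349.] [ 421. -321.  142.]
0.16 [477. 273.] [ 559. -288.  142.]
t 35.82 pos [442.  -46.9 228.2] jaw 97.9 z [-0.  0. -1.] F [0.41 0.18 0.6 ] w 47.0
0.68 [454. 186.] [ 423. -317.  142.]
```

View pics/side24.png

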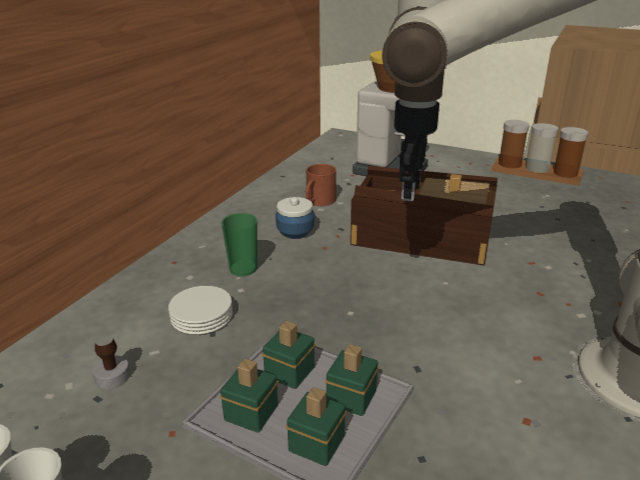

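View pics/top24.png

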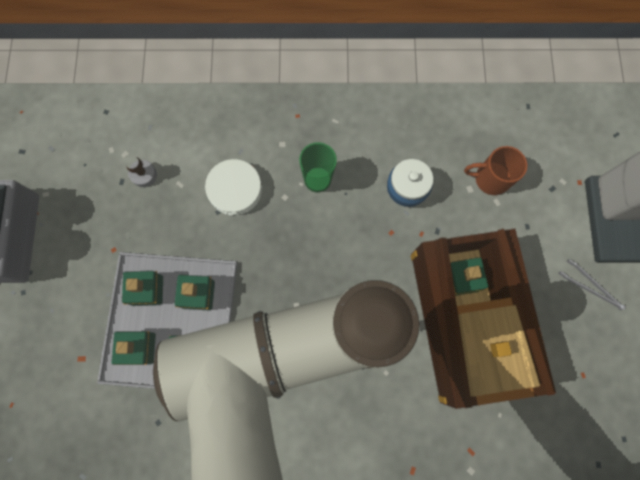

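All four empties stand in the tray and the full caddy is in the well. The lid knob is at about (423,-318), so I'm going for the lid.

Call:
move_arm(
  steps=[
    [0.1,-2,-30,0,0,0,0],
    [0.1,-4,-60,0,0,0,0],
    [0.1,-6,-90,0,0,0,0],
    [0.1,-8,-120,0,0,0,0],
    [0.1,-10,-150,0,0,0,0],
  ],
)

```text
clock: 36.28
position: [432.7, -195.4, 228.4]
ee_rot: [-0.072, 0.997, 0.0, 0.0]
contact_force: [1.3, -0.3, -0.1]
gripper_width: 46.9
```

Call:
move_arm(
  steps=[
    [0.1,-2,-30,0,0,0,0],
    [0.1,-4,-60,0,0,0,0],
    [0.1,-6,-90,0,0,0,0],
    [0.1,-8,-120,-10,0,0,0],
    [0.1,-8,-122,-15,0,0,0],
  ],
)

```text
clock: 36.7
position: [424.9, -319.6, 212.3]
ee_rot: [-0.07, 0.998, -0.0, -0.0]
contact_force: [-0.0, -0.1, -0.1]
gripper_width: 47.3
```

Run:
```python
from h import *
for i in range(4):p=optics.get_image('wrist')
st();cv2.imwrite('pics/w25.png',p['frame'])
for r in nets.tip_of('lid_mid',p): print(round(r['conf'],2),np.round(r['uv']),np.round(atz(p,r['uv'],142)))
print(proj(p,[[423,-318,166]]))
```

```text
t 36.9 pos [ 424.8 -316.3  213.2] jaw 98.2 z [-0.  0. -1.] F [-0.16  0.37 -0.12] w 46.9
0.86 [319. 256.] [ 424. -318.  142.]
[[319.99616679 267.73332413]]
```

View pics/w25.png

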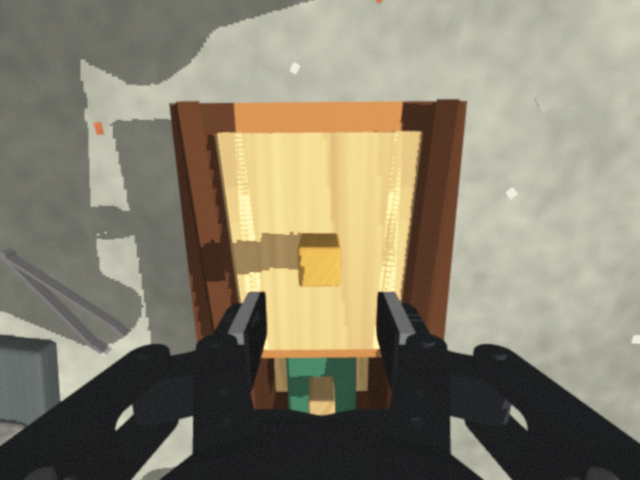

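The lid knob at (320,262) is under the gripper, so I'm descending onto it.

Call:
move_arm(
  steps=[
    [0.1,-0.5,-1.5,-20,0,0,0],
    [0.1,-0.5,-1.5,-40,0,0,0],
    [0.1,-0.5,-1.5,-58,0,0,0],
    [0.1,-0.5,-1.5,-70,0,0,0],
    [0.1,-0.5,-1.5,-72,0,0,0],
  ],
)

```text
clock: 37.37
position: [423.2, -317.0, 139.7]
ee_rot: [-0.072, 0.997, 0.001, -0.002]
contact_force: [0.5, -1.0, -0.1]
gripper_width: 47.2
```

Call:
move_arm(
  steps=[
    [-1,0,0,0,0,0,0],
    [-1,0,0,0,0,0,0],
    [-1,0,0,0,0,0,0],
    [-1,0,0,0,0,0,0],
    [-1,0,0,0,0,0,0],
  ],
)

```text
clock: 37.78
position: [425.0, -318.8, 142.7]
ee_rot: [-0.071, 0.997, -0.001, 0.001]
contact_force: [1.0, 3.7, 4.3]
gripper_width: 22.9
```

Run:
```python
from h import *
for i in range(3):p=optics.get_image('wrist');st()
```

```text
t 37.83 pos [ 424.9 -318.8  142.7] jaw 98.1 z [ 0.003 -0.001 -1.   ] F [0.95 4.54 4.9 ] w 22.9
t 37.88 pos [ 424.9 -318.8  142.7] jaw 98.1 z [ 0.003 -0.001 -1.   ] F [1.22 3.78 5.92] w 22.7
t 37.93 pos [ 424.9 -318.8  142.7] jaw 98.2 z [ 0.003 -0.001 -1.   ] F [0.88 4.63 6.56] w 23.0
```

Call:
move_arm(
  steps=[
    [-1,8,1.3,0,0,0,0],
    [-1,18,2.9,0,0,0,0],
    [-1,30,4.8,0,0,0,0],
    [-1,42,6.7,0,0,0,0],
    [-1,50,8,0,0,0,0],
  ],
)

```text
clock: 38.35
position: [473.0, -311.7, 142.8]
ee_rot: [-0.071, 0.997, -0.001, -0.001]
contact_force: [-5.9, -1.9, 9.3]
gripper_width: 22.6
```

Call:
move_arm(
  steps=[
    [-1,12,1.9,0,0,0,0],
    [-1,24,3.8,0,0,0,0],
    [-1,36,5.7,0,0,0,0],
    [-1,46,7.3,0,0,0,0],
    [-1,50,8,0,0,0,0],
  ],
)

```text
clock: 38.77
position: [523.3, -303.8, 142.7]
ee_rot: [-0.071, 0.997, -0.001, -0.002]
contact_force: [-6.0, -0.9, 7.6]
gripper_width: 22.6
```

Call:
move_arm(
  steps=[
    [-1,8,1.2,0,0,0,0],
    [-1,16,2.4,0,0,0,0],
    [-1,24,3.6,0,0,0,0],
    [-1,30,4.4,0,0,0,0],
    [-1,32,4.7,0,0,0,0],
  ],
)

```text
clock: 39.18
position: [553.8, -299.0, 142.8]
ee_rot: [-0.071, 0.997, -0.0, -0.003]
contact_force: [-8.3, -0.5, 9.5]
gripper_width: 22.9
```

Run:
```python
from h import *
for i in range(3):p=optics.get_image('wrist');st()
cv2.imwrite('pics/w26.png',p['frame'])
```

```text
t 39.23 pos [ 554.1 -299.   142.8] jaw 98.1 z [-0.005 -0.001 -1.   ] F [-6.69 -0.08  7.68] w 22.8
t 39.28 pos [ 554.1 -299.   142.8] jaw 98.1 z [-0.004 -0.001 -1.   ] F [-5.54  0.49  7.97] w 23.1
t 39.33 pos [ 554.1 -299.   142.8] jaw 98.1 z [-0.004 -0.001 -1.   ] F [-6.49  0.3   7.18] w 22.9
```

View pics/w26.png

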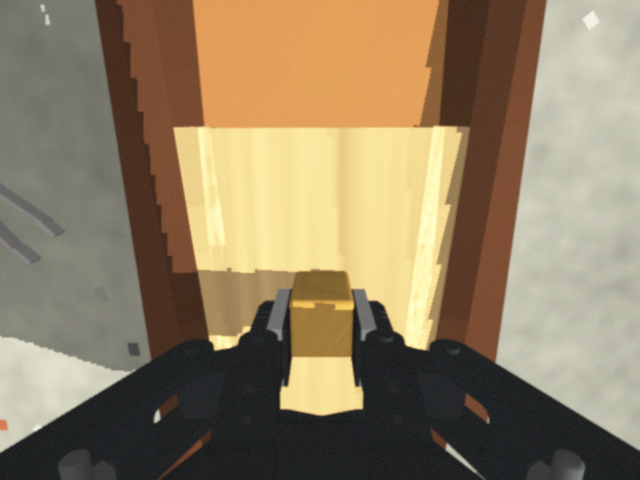

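Call:
move_arm(
  steps=[
    [-1,2,0.3,0,0,0,0],
    [-1,4,0.6,0,0,0,0],
    [-1,6,0.9,0,0,0,0],
    [-1,8,1.2,0,0,0,0],
    [-1,8,1.2,0,0,0,0],
  ],
)

```text
clock: 39.75
position: [555.5, -298.7, 143.1]
ee_rot: [-0.07, 0.997, 0.001, -0.009]
contact_force: [-20.2, -3.1, 15.1]
gripper_width: 23.2
```

Call:
move_arm(
  steps=[
    [-1,1,0.15,0,0,0,0],
    [-1,2,0.3,0,0,0,0],
    [-1,3,0.45,0,0,0,0],
    [-1,4,0.6,0,0,0,0],
    [-1,4,0.6,0,0,0,0],
  ],
)

```text
clock: 40.17
position: [555.6, -298.6, 143.2]
ee_rot: [-0.07, 0.997, 0.001, -0.013]
contact_force: [-27.3, -2.7, 20.1]
gripper_width: 22.9
```

Call:
move_arm(
  steps=[
    [-1,1,0.15,0,0,0,0],
    [-1,2,0.3,0,0,0,0],
    [-1,3,0.45,0,0,0,0],
    [-1,3,0.45,0,0,0,0],
    [-1,3,0.45,0,0,0,0],
  ],
)

```text
clock: 40.58
position: [555.7, -298.4, 143.1]
ee_rot: [-0.07, 0.997, 0.002, -0.016]
contact_force: [-34.0, -3.0, 22.1]
gripper_width: 23.0
```

It has stopped about 12 mm short of the expected wedge point, with 34 N building up. It may be cocked in the ways, so I'll relieve the force, let go and look.

Call:
move_arm(
  steps=[
    [-1,-4,-0.6,0,0,0,0],
    [-1,-8,-1.2,0,0,0,0],
    [-1,-11,-1.6,0,0,0,0],
    [0.1,-11,-1.6,0,0,0,0],
    [0.1,-11,-1.6,0,0,0,0],
  ],
)

```text
clock: 41.0
position: [559.6, -297.9, 141.5]
ee_rot: [-0.07, 0.998, -0.0, 0.0]
contact_force: [0.4, -0.6, 0.4]
gripper_width: 46.1
```

Call:
move_arm(
  steps=[
    [0.1,0,0,0,0,0,0],
    [0.1,0,0,20,0,0,0],
    [0.1,0,0,50,0,0,0],
    [0.1,0,0,70,0,0,0],
    [0.1,0,0,70,0,0,0],
  ],
)

```text
clock: 41.42
position: [563.0, -298.5, 216.5]
ee_rot: [-0.071, 0.997, -0.002, 0.004]
contact_force: [0.5, 0.2, 0.3]
gripper_width: 47.1
```

Run:
```python
from h import *
for i in range(4):p=optics.get_image('wrist')
st();cv2.imwrite('pics/w27.png',p['frame'])
for r in nets.tip_of('lid_mid',p): print(round(r['conf'],2),np.round(r['uv']),np.round(atz(p,r['uv'],142)))
```

```text
t 41.62 pos [ 559.6 -297.   209.9] jaw 98.1 z [-0.002  0.001 -1.   ] F [ 0.25 -0.18  0.01] w 47.0
0.64 [318. 250.] [ 555. -300.  142.]
```

View pics/w27.png

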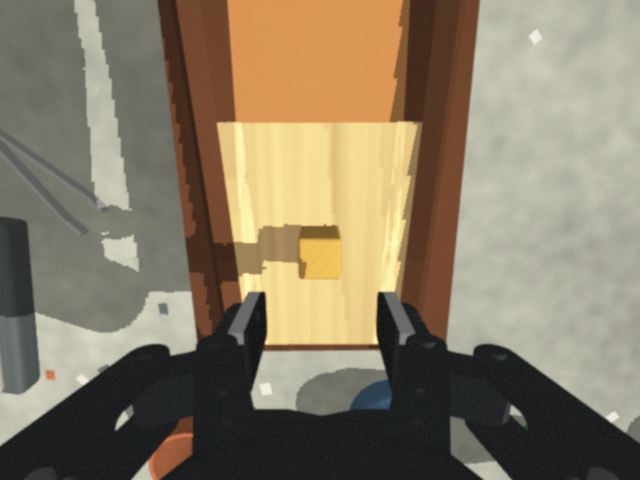

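Run:
```python
from h import *
p=optics.get_image('wrist');st()
cv2.imwrite('pics/w28.png',cv2.resize(p['frame'][100:360,150:480],None,fx=2.3,fy=2.3,interpolation=cv2.INTER_CUBIC))
a=np.radians(8.2);ax=np.array([np.cos(a),np.sin(a)]);ay=np.array([-ax[1],ax[0]])
for n,uv,z in [('rearL',(219,122),132),('rearR',(421,122),132),('front',(320,345),132),('frontend118',(320,350),118),('knob',(320,253),166)]:
  w=atz(p,uv,z)[:2]; print(n,w.round(1),'along',(w@ax).round(1),'lat',(w@ay).round(1))
for x in (135,141,145,150,155): print(x,proj(p,[list((437.5+x)*ax-373.4*ay)+[118]]))
p=optics.get_image('side');cv2.imwrite('pics/s28.png',cv2.resize(p['frame'][150:270,330:520],None,fx=4,fy=4,interpolation=cv2.INTER_CUBIC))
```

```text
t 41.72 pos [ 559.4 -297.2  209.7] jaw 98.1 z [-0.003  0.001 -1.   ] F [ 0.43 -0.49  0.27] w 46.9
rearL [ 487.8 -368.1] along 430.3 lat -433.9
rearR [ 471.1 -251.1] along 430.5 lat -315.7
front [ 625.3 -289. ] along 577.7 lat -375.2
frontend118 [ 638.  -287.2] along 590.5 lat -375.3
knob [ 548.4 -299.9] along 500.0 lat -375.0
135 [[322.48581994 328.29185373]]
141 [[322.49029509 335.62465608]]
145 [[322.49324781 340.46286969]]
150 [[322.49690469 346.4548949 ]]
155 [[322.50052432 352.38586825]]
```

View pics/w28.png

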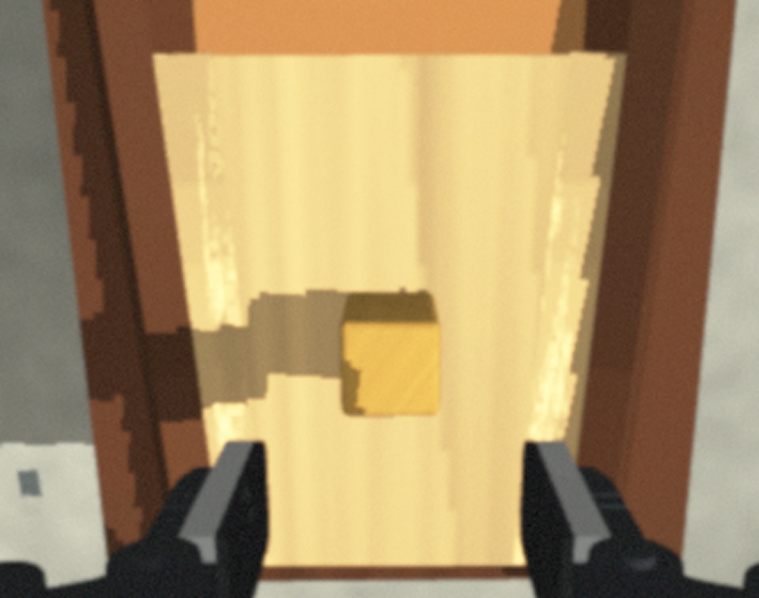

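View pics/s28.png

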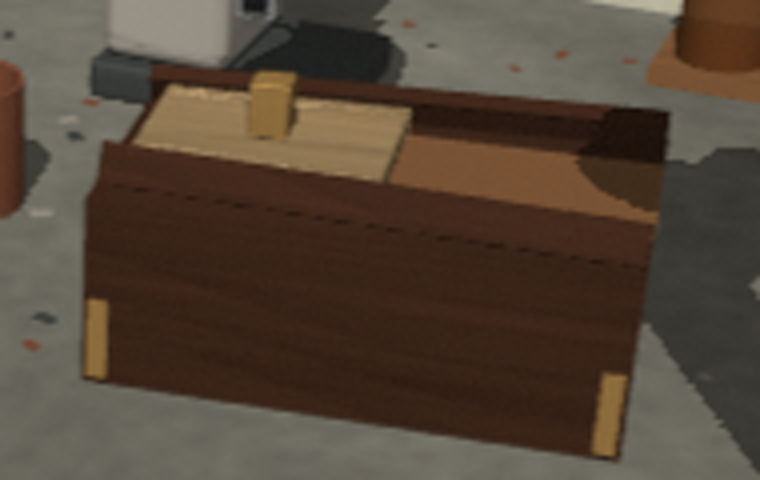

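The lid's edges measure 147 mm long and yawed with the chest. Its front edge is about 13 mm behind the chest end, so it's jammed short. The tool had pitched about 1.8° nose-down under load, which lifts the lid's rear into the dovetails. I'll regrip lower, pull back a little, and push again with the pitch compensated.

Call:
move_arm(
  steps=[
    [0.1,-7,-2,-15,0,0,0],
    [0.1,-7,-2,-35,0,0,0],
    [0.1,-7,-2,-55,0,0,0],
    [0.1,-7,-2,-68,0,0,0],
    [0.1,-7,-2,-72,0,0,0],
  ],
)

```text
clock: 42.18
position: [551.1, -298.8, 135.8]
ee_rot: [-0.071, 0.998, 0.001, -0.003]
contact_force: [0.1, -0.5, -0.3]
gripper_width: 46.6
```

Call:
move_arm(
  steps=[
    [0.1,0,0,0,0,0,0],
    [-1,0,0,0,0,0,0],
    [-1,0,0,0,0,0,0],
    [-1,0,0,0,0,0,0],
    [-1,0,0,0,0,0,0],
  ],
)

```text
clock: 42.6
position: [553.4, -299.2, 140.6]
ee_rot: [-0.071, 0.997, -0.0, 0.001]
contact_force: [-0.4, 3.4, 2.1]
gripper_width: 23.0
```

Run:
```python
from h import *
for i in range(3):p=optics.get_image('wrist');st()
cv2.imwrite('pics/w29.png',p['frame'])
```

```text
t 42.65 pos [ 553.4 -299.2  140.6] jaw 98.2 z [ 0.002 -0.    -1.   ] F [-0.24  2.91  4.59] w 23.0
t 42.7 pos [ 553.4 -299.2  140.6] jaw 98.2 z [ 0.002 -0.    -1.   ] F [-0.62  3.67  4.43] w 22.8
t 42.75 pos [ 553.4 -299.2  140.6] jaw 98.2 z [ 0.002 -0.    -1.   ] F [-1.76  3.92  5.67] w 23.1
```

View pics/w29.png

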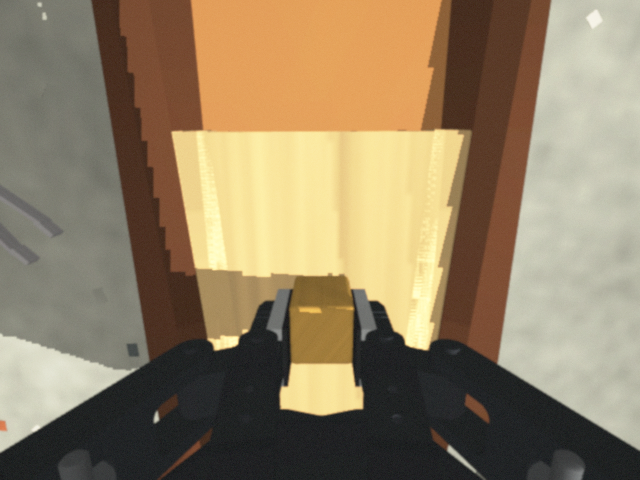

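Call:
move_arm(
  steps=[
    [-1,-3,0.5,0,0,0,0],
    [-1,-6,0,0,0,0,0],
    [-1,-9,-0.3,0,0,0,0],
    [-1,-10,-0.4,0,0,0,0],
    [-1,-10,-0.4,0,0,0,0],
  ],
)

```text
clock: 43.17
position: [543.9, -300.7, 140.6]
ee_rot: [-0.071, 0.997, -0.001, 0.002]
contact_force: [2.7, 0.8, 6.0]
gripper_width: 23.1
```

Run:
```python
from h import *
for i in range(3):p=optics.get_image('wrist');st()
```

```text
t 43.22 pos [ 543.9 -300.7  140.6] jaw 98.1 z [ 0.003 -0.002 -1.   ] F [3.23 0.44 6.77] w 23.2
t 43.27 pos [ 543.9 -300.7  140.6] jaw 98.1 z [ 0.003 -0.002 -1.   ] F [2.71 0.99 5.6 ] w 23.2
t 43.32 pos [ 543.9 -300.7  140.6] jaw 98.1 z [ 0.003 -0.002 -1.   ] F [2.67 0.87 6.02] w 23.1
```

Call:
move_arm(
  steps=[
    [-1,1,0.15,0,0.001,-0.008,0],
    [-1,3,0.45,0,0.002,-0.015,0],
    [-1,6,0.85,0,0.002,-0.015,0],
    [-1,9,1.3,0,0.002,-0.015,0],
    [-1,11,1.55,0,0.002,-0.015,0],
  ],
)

```text
clock: 43.73
position: [549.3, -299.7, 140.6]
ee_rot: [-0.071, 0.997, 0.0, 0.003]
contact_force: [-9.4, -0.4, 12.1]
gripper_width: 23.1
```

Call:
move_arm(
  steps=[
    [-1,0,0,0,0,0,0],
    [-1,1,0.15,0,0,0,0],
    [-1,2,0.3,0,0,0,0],
    [-1,3,0.45,0,0,0,0],
    [-1,4,0.6,0,0,0,0],
  ],
)

```text
clock: 44.15
position: [552.6, -299.2, 140.6]
ee_rot: [-0.071, 0.997, 0.0, 0.002]
contact_force: [-10.3, -0.9, 13.0]
gripper_width: 23.1
```

Run:
```python
from h import *
for i in range(3):p=optics.get_image('wrist');st()
print(readout.read_state()['wrist_torque'])
```

```text
t 44.2 pos [ 552.7 -299.2  140.5] jaw 98.1 z [ 0.004  0.001 -1.   ] F [-10.32  -1.47  13.38] w 23.2
t 44.25 pos [ 552.7 -299.2  140.5] jaw 98.1 z [ 0.004  0.001 -1.   ] F [-9.14 -0.29 13.31] w 23.1
t 44.3 pos [ 552.7 -299.2  140.6] jaw 98.1 z [ 0.004  0.001 -1.   ] F [-9.19 -1.66 12.17] w 23.0
[-0.42670603  2.81780726  0.06568794]
```

Call:
move_arm(
  steps=[
    [-1,0,0,1,0,0,0],
    [-1,1,0.15,2,0,0,0],
    [-1,2.5,0.4,2,0,0,0],
    [-1,4,0.6,2,0,0,0],
    [-1,5,0.75,2,0,0,0],
  ],
)

```text
clock: 44.72
position: [561.5, -297.1, 140.6]
ee_rot: [-0.071, 0.997, 0.001, 0.005]
contact_force: [-4.1, -1.6, 3.4]
gripper_width: 22.9
```

Call:
move_arm(
  steps=[
    [-1,0,0,0,0,0,0],
    [-1,1,0.15,0,0,0,0],
    [-1,2,0.3,0,0,0,0],
    [-1,3,0.45,0,0,0,0],
    [-1,4,0.6,0,0,0,0],
  ],
)

```text
clock: 45.13
position: [565.9, -296.5, 140.7]
ee_rot: [-0.071, 0.997, 0.001, 0.006]
contact_force: [-6.0, -3.6, 2.4]
gripper_width: 23.0
```

Run:
```python
from h import *
for i in range(2):p=optics.get_image('wrist');st()
print(readout.read_state()['wrist_torque'])
```

```text
t 45.18 pos [ 566.  -296.5  140.7] jaw 98.2 z [ 0.012  0.002 -1.   ] F [-5.69 -2.47  2.13] w 22.9
t 45.23 pos [ 566.  -296.5  140.7] jaw 98.2 z [ 0.012  0.002 -1.   ] F [-4.96 -1.89  2.09] w 22.8
[-0.89416436  1.94558369  0.33048359]
```

It got past the jam point to 566 with little force. Now I'll press on to wedge it.

Call:
move_arm(
  steps=[
    [-1,1,0.15,0,0,0,0],
    [-1,2,0.3,0,0,0,0],
    [-1,3,0.45,0,0,0,0],
    [-1,4,0.6,0,0,0,0],
    [-1,5,0.75,0,0,0,0],
  ],
)

```text
clock: 45.65
position: [567.6, -296.2, 140.6]
ee_rot: [-0.071, 0.997, 0.001, 0.002]
contact_force: [-15.5, -3.7, 7.0]
gripper_width: 22.8
```

Call:
move_arm(
  steps=[
    [-1,0,0,0,0,0,0],
    [-1,1,0.15,0,0,0,0],
    [-1,2,0.3,0,0,0,0],
    [-1,2,0.3,0,0,0,0],
    [-1,2,0.3,0,0,0,0],
  ],
)

```text
clock: 46.07
position: [567.6, -296.2, 140.6]
ee_rot: [-0.071, 0.997, 0.001, 0.001]
contact_force: [-17.3, -3.8, 7.7]
gripper_width: 23.1
```

Call:
move_arm(
  steps=[
    [-1,1,0.15,0,0,0,0],
    [-1,2,0.3,0,0,0,0],
    [-1,3,0.45,0,0,0,0],
    [-1,4,0.6,0,0,0,0],
    [-1,4,0.6,0,0,0,0],
  ],
)

```text
clock: 46.48
position: [567.5, -296.2, 140.6]
ee_rot: [-0.071, 0.997, 0.002, -0.004]
contact_force: [-26.7, -5.8, 12.3]
gripper_width: 23.2
```

Call:
move_arm(
  steps=[
    [-1,-2,-0.3,0,0,0,0],
    [-1,-4,-0.6,0,0,0,0],
    [-1,-6,-0.9,0,0,0,0],
    [-1,-8,-1.2,0,0,0,0],
    [-1,-8,-1.2,0,0,0,0],
  ],
)

```text
clock: 46.9
position: [567.7, -296.3, 140.6]
ee_rot: [-0.071, 0.997, 0.001, 0.005]
contact_force: [-7.4, -4.1, 3.6]
gripper_width: 23.3
```

Call:
move_arm(
  steps=[
    [-1,-2,-0.3,0,0,0,0],
    [0.1,-2,-0.3,0,0,0,0],
    [0.1,-2,-0.3,0,0,0,0],
    [0.1,-2,-0.3,0,0,0,0],
    [0.1,-2,-0.3,0,0,0,0],
  ],
)

```text
clock: 47.32
position: [569.0, -295.8, 141.5]
ee_rot: [-0.071, 0.997, 0.0, 0.009]
contact_force: [0.2, -0.1, -0.3]
gripper_width: 46.7
```

Call:
move_arm(
  steps=[
    [0.1,0,0,10,0,0,0],
    [0.1,0,0,30,0,0,0],
    [0.1,0,0,55,0,0,0],
    [0.1,0,0,75,0,0,0],
    [0.1,0,0,75,0,0,0],
  ],
)

```text
clock: 47.73
position: [570.8, -297.3, 222.9]
ee_rot: [-0.071, 0.997, -0.002, 0.013]
contact_force: [0.5, -1.1, 0.7]
gripper_width: 47.0
```

Run:
```python
from h import *
for i in range(4):p=optics.get_image('wrist')
st();cv2.imwrite('pics/w30.png',p['frame'])
for r in nets.tip_of('lid_mid',p): print(round(r['conf'],2),np.round(r['uv']),np.round(atz(p,r['uv'],142)))
```

```text
t 47.93 pos [ 567.5 -295.8  215.7] jaw 98.1 z [ 0.014  0.003 -1.   ] F [-0.15  1.    0.07] w 47.0
0.82 [319. 251.] [ 566. -298.  142.]
```

View pics/w30.png

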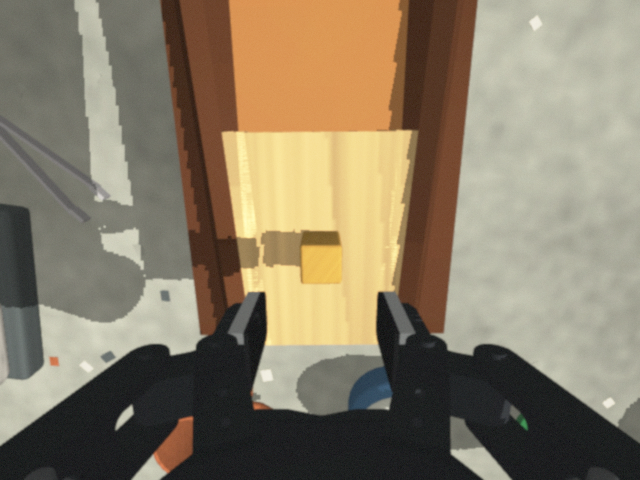

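The lid's front edge at row 345 is now flush with the chest end, with no strip showing, and its sides touch both ways. I'll move clear for a final check.

Call:
move_arm(
  steps=[
    [0.1,-30,10,10,0,0,0],
    [0.1,-60,30,20,0,0,0],
    [0.1,-90,55,30,0,0,0],
    [0.1,-110,85,40,0,0,0],
    [0.1,-120,115,40,0,0,0],
  ],
)

```text
clock: 48.4
position: [445.9, -180.8, 257.4]
ee_rot: [-0.07, 0.998, 0.0, 0.008]
contact_force: [1.2, 0.1, 0.8]
gripper_width: 47.2
```

Call:
move_arm(
  steps=[
    [0.1,0,35,0,0,0,0],
    [0.1,0,70,0,0,0,0],
    [0.1,0,105,0,0,0,0],
    [0.1,0,140,0,0,0,0],
    [0.1,0,150,0,0,0,0],
  ],
)

```text
clock: 48.82
position: [447.3, -28.2, 255.8]
ee_rot: [-0.073, 0.997, 0.001, 0.007]
contact_force: [-0.7, -0.3, -0.3]
gripper_width: 47.0
```

Run:
```python
from h import *
for n in ['top','side']:
  p=optics.get_image(n);st()
  cv2.imwrite(f'pics/{n}31.png',p['frame'])
  for k,z in [('lid_mid',142),('chest_wedge',118),('chest',0),('vase',0),('sugar_bowl',0),('saucers',0)]:
    for r in nets.tip_of(k,p)[:1]: print(k,round(r['conf'],2),np.round(r['uv']),np.round(atz(p,r['uv'],z)))
  if n=='top':
    for k in knobs(p): print(k)
```

```text
t 48.87 pos [447.6 -28.3 255.8] jaw 98.4 z [ 0.014  0.002 -1.   ] F [-0.31  0.15 -0.06] w 46.7
lid_mid 0.84 [482. 268.] [ 569. -298.  142.]
chest 0.83 [470. 317.] [ 488. -313.    0.]
vase 0.59 [316. 178.] [795.   9.   0.]
sugar_bowl 0.66 [407. 189.] [ 769. -194.    0.]
(array([131.4, 284.1]), 1835, array([543.6, 365.9]), np.float64(0.0), array([20., 22.]))
(array([187. , 288.5]), 1868, array([535.2, 257.9]), np.float64(89.9), array([22., 21.]))
(array([121.5, 347.2]), 1905, array([424.4, 374.7]), np.float64(3.0), array([21., 21.]))
t 49.22 pos [447.8 -32.2 256. ] jaw 98.0 z [ 0.014  0.002 -1.   ] F [-0.31 -0.08 -0.64] w 47.0
lid_mid 0.98 [391. 182.] [ 560. -276.  142.]
chest 0.64 [424. 240.] [ 473. -294.    0.]
vase 0.69 [245. 270.] [784.  10.   0.]
sugar_bowl 0.89 [295. 233.] [ 769. -188.    0.]
saucers 0.6 [201. 316.] [771. 188.   0.]
```

View pics/top31.png

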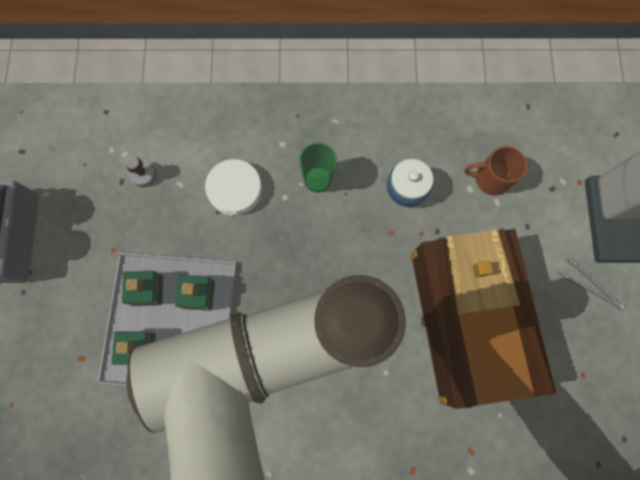

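View pics/side31.png

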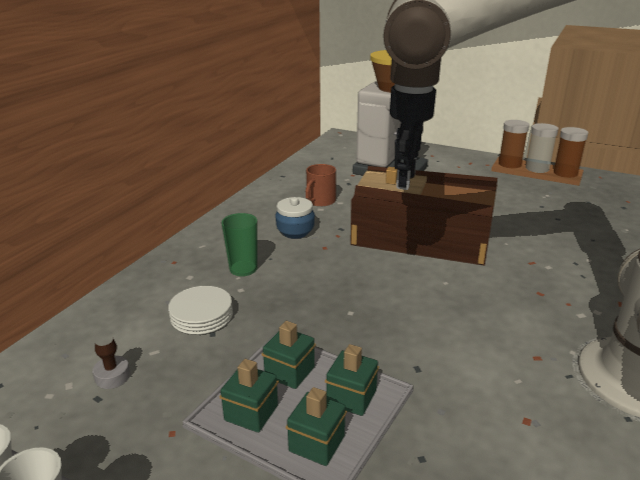

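The lid is closed and flush at about (568,-297). Four caddies stand in the tray, the bystanders are unmoved, and the arm is clear, so I'm handing in.

```bash
python3 -c "
from h import *
st(); print(workorder.job_done())"
```

```text
t 49.52 pos [447.9 -31.6 256.3] jaw 98.1 z [ 0.015  0.002 -1.   ] F [-0.18  0.79 -0.05] w 47.0
the job is handed in; nothing more can be done
None
```

I slid the lid off the well and weighed the five caddies by lifting each. The one that started at about (525, −59) pulled about 4 N, so it was the full one; the other four pulled 1.2–1.5 N. The full caddy went upright into the well, the four empties upright into the tray, and then I slid the lid back over the well and wedged it. The job was handed in at 49.5 s.

- **Lid:** on the first push it jammed about 12 mm short, at up to 34 N on the wrist, because the gripped lid had pitched nose-down. I backed it off, regripped lower, corrected the pitch and pushed again. It stopped at about the wedge point (TCP x ≈ 567.6) and did not move under 27 N. The wrist picture shows it flush with the chest end.
- **Last pictures:** the side view shows four caddies upright in the tray, and the bowl, vase and saucers look to be where they started. In the top view the arm hid the fourth caddy. The arm was clear of everything.
- **Disagreements:** the final side-camera estimate of the lid, (560, −276), was off because the gripper partly hid it. The top and wrist cameras agree on about (566–569, −298). I did not pull on the lid after wedging it, so its tightness rests on the push test alone.

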